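Set the length stop and bring the batten up to it

TASK

Get this sawing board ready for the cut: push the length stop along its rail, towards the saw kerf, until its sprung plunger clicks down into the middle of the three notches. Then push the loose batten back against the fence and along it until its end rests against the stop arm, gently enough that the stop stays in its notch. Only push with the fingers: lift nothing, leave the other things on the bench where they are, and draw back clear at the end.

Things in the scene. Friction and masses are not known exactly. Their poses are not given: they have to be found in the camera images.
- board: Sawing board: white-faced plate 200 (x) x 700 (y) x 15 mm screwed flat on the bench; origin in the middle of its underside, z up. Along its robot-side edge stands a beech fence 24 mm thick (own x -82 to -58 mm, own y -350 to 280 mm), its top 60 mm above the bench, with a 2 mm wide saw kerf cut through it at own y = 0.
- notch_mid (a point): Centre of the wanted, middle notch, at the height of the rail's top (74 mm above the bench). The aluminium rail, 24 mm wide, lies on the fence from the board's own y -340 to -30 mm; its three V notches, 14 mm wide and 6 mm deep, are cut across it at own y -250, -185 and -120 mm. Axes as the board's: y along the rail towards the kerf.
- fence_foot (a point): Point at the foot of the fence face that the batten goes against (own x -58 mm of the board, looking to +x), at the kerf, on the base's upper side, 15 mm above the bench. Axes as the board's: x points square away from the fence, y along it.
- stop (a joint): Position of the length stop along the rail (m), growing towards the kerf: 0.060, 0.125, 0.190 in the outer, middle and inner notch. Travel -0.005 to 0.235; it starts anywhere from 0 to 0.095. It slides with about 2 N; pushed slowly it needs about 12 N to leave a notch (20 N or more when pushed fast); let go within some 4 mm of a notch's middle it draws itself in.
- stop_push (a point): Middle of the stop's outer end face (looks to -y of the board), where it is pushed. The grey saddle is 44 mm long along the rail, 37 mm wide and stands 1 to 25 mm above the rail's top; this point is 13 mm above the rail's top. The plunger's axis is 22 mm further along +y; its black knob, 21 mm across, stands on the saddle, its top 52 mm above the rail.
- stop_face (a point): Point on the stop arm's face that the batten butts against (looks to +y of the board), 22 mm in +y from the saddle's middle and 28 mm above the bench. The arm is an aluminium plate 12 mm thick (y) hanging in front of the fence, 2 to 32 mm out from the fence face, from 5 mm above the base up to the saddle.
- plunger (a joint): How far the sprung plunger has dropped (m): 0 to 0.001 while its ball nose rides on the rail, about 0.0045 to 0.005 when it sits in a notch.
- batten: Loose planed softwood batten, 40 (x) x 280 (y) x 25 mm, about 0.15 kg, lying flat on the board's base (underside 15 mm above the bench), roughly along the fence and 12 to 30 mm from it; origin in the middle of its underside, y along its length.
- batten_end (a point): Middle of the batten's end face that has to meet the stop arm (looks to the batten's -y), at half its thickness.
- batten_tail (a point): Middle of the batten's other end face (looks to the batten's +y), at half its thickness: where it is pushed along.
- offcut: Bystander: loose softwood offcut 40 x 65 x 25 mm lying on the board's base; origin in the middle of its underside.
- pullsaw: Bystander: loose pull saw lying flat on the bench beyond the +y end of the board, 510 mm long along its x, 55 mm wide, 21 mm high; origin where handle and blade meet, the wooden handle to its -x.
- square: Bystander: loose try square lying on the bench beyond the board, stock 130 x 22 x 16 mm, steel blade 160 mm; origin under the middle of the stock.
- jar: Bystander: closed glass jar 68 mm across, 85 mm high, standing on the bench beyond the -y end of the board; origin in the middle of its underside.

How it is judged:
By the outcome, as a careful person would: the job done as asked, in the order asked, and still so for the second after the job is handed in, with the robot touching nothing.
It also fails if it takes over 58 s, if anything falls off the work surface, if the arm or the gripper's body presses on something with over 40 N, if the wrist force passes 120 N, or if a joint passes its speed limit or range.

ROBOT

A 7-joint arm with a two-finger parallel gripper is mounted at the origin on the work surface. World frame = base frame: x ahead of the robot, y to its left, z up, the work surface at z = 0. Lengths are in m, angles in rad, forces in N, time in s.
With the tool pointing down it reaches from about 0.425 to 0.925 m from the base axis. Payload 6.8 kg.
Tool frame: the origin (TCP) lies midway between the tips of the shut fingers; the grasp point (between the pads) lies r.grasp_offset behind it (r.grasp_offset is the distance from the TCP to the grasp point, in m); z points along the fingers, y is the direction in which the jaws open and shut (so a half turn about z gives the same grasp; the last joint's range is limited). The gripper opens to 85 mm and grips with 20 to 120 N. Pads are 22 mm wide; open, the fingers measure 114 mm over their backs; the gripper's body (76 mm by 85 mm) begins 54 mm behind the grasp point. The pads swing forward as they close: fully open they stand 13 mm farther back than shut.
Start: joints at [1.077, 0.477, 0.022, 1.555, -0.011, 1.109, -0.083], TCP at [0.254, -0.625, 0.193] pointing down, gripper open.
Joint ranges: [-2.96, 2.96], [-0.34, 2.1], [-1.41, 1.46], [0.24, 2.44], [-1.37, 4.51], [0.17, 1.92], [-2.96, 2.96]. Speed limits (rad/s): [2.39, 2.39, 3.14, 3.14, 3.14, 3.14, 3.14].

INTERFACE

Orientations are given as a rotation vector (axis times angle).
In Python, from bench import r gives the robot as it stands. The module is installed in compiled form; this text tells all that it offers.
- The arm moves only by the tool send_rows, never from a script. Its argument "moves" is one flat list of numbers, 4 for each row, row after row: the shift along the tool's x, y, z in mm, then the turn about the tool's z in degrees. A call has 1 to 8 rows; each row is the pose to reach, as a shift and turn from the pose commanded when the call began, along the tool's axes at that moment; what a row does not reach only later rows make up. A row lasts 1/8 s, in which the tool goes at most 62.5 mm and 10.7 degrees, less where a joint would pass 70% of its speed; a pose out of reach is approached as far as the arm can. A call with a gripper value outside its range is refused whole. "hand" is the closure, from 0 (fully open) to 1 (shut), set as the call begins (left out, the last holds). The fingers move at their own pace and stop on an object; "newtons" is the grip in N (left out, the last holds). Time passes only in rows, so rows that repeat a pose let the fingers close. It gives the time, the measured TCP pose, the force and the opening at its end, in the units of the state.
- r.get_obs(): the state, without advancing time (a new reading comes with each control period).
- r.grab_frame(name): name is "scene" or "top" or "wrist"; returns a dict with "img" (400x640x3 uint8, red, green, blue), "mtx" (3x3 intrinsics, pixels), "D" ([k1, k2, p1, p2, k3] as OpenCV has them; the pictures are not rectified), "world_to_cam" (4x4, takes a point from world to camera coordinates). Camera axes: x right, y up, looking along -z (the intrinsics and any distortion apply to the point x, -y, -z); pixel columns grow to the right and rows downward; lengths in m; the calibration is good to about 2 mm. A picture is of the moment at which its call begins. There is no depth.
- r.hand_in(): hands the job in, once; it reports no verdict.
The state is a dict: "clock": time; "joints": joint angles; "qvel": joint speeds; "tau": joint torques, N m; "tcp_pos": TCP position; "orientation": TCP orientation; "contact_force": force on the tool from outside, world axes, zero at the start; "moment": the same for the moment, N m; "grip_width": finger opening in m.
Only numpy, scipy, OpenCV 4.12 (cv2) and the standard library are available. Lean on these libraries where they do the work, as an engineer would, in place of code of your own. Each camera call takes 0.05 s, during which the arm holds its last target.

## Working session

There is one attempt and no reset: what is moved stays moved. The work goes in short steps, Python scripts to look and compute and a tool call to move; the robot and the scene stay as the last step left them, time stands still between calls to the robot, and variables do not carry over. Pictures are saved under pics/ and viewed, and the job is handed in when it is done.

Besides the shell and the picture viewer there is one more tool, called after "Call:" by a JSON object that holds its "op" and its "data", one argument or row to a line. send_rows: Moves the arm, as the interface text tells. Its arguments: {"type":"object","properties":{"moves":{"type":"array"},"hand":{"type":"number"},"newtons":{"type":"number"}},"required":["moves"]}

```bash
mkdir -p pics
cat > h.py <<'E'
from bench import r
import numpy as np, cv2
from scipy.spatial.transform import Rotation as R
def grab(n,fn):
    f=r.grab_frame(n); cv2.imwrite('pics/'+fn,f['img'][:,:,::-1]); np.savez('pics/'+fn+'.npz',**f); return f
def ray(f,uv):
    p=cv2.undistortPoints(np.array([[uv]],float),f['mtx'],f['D'])[0,0]
    T=f['world_to_cam'];Rt=T[:3,:3].T
    return -Rt@T[:3,3], Rt@np.array([p[0],-p[1],-1.])
def onz(f,uv,z):
    o,d=ray(f,uv); return o+d*(z-o[2])/d[2]
def proj(f,P):
    P=np.atleast_2d(P); c=P@f['world_to_cam'][:3,:3].T+f['world_to_cam'][:3,3]
    c=c*[1,-1,-1]; return cv2.projectPoints(c,np.zeros(3),np.zeros(3),f['mtx'],f['D'])[0][:,0]
E
python3 - <<'E'
from h import *
for n in('scene','top','wrist'):
    f=grab(n,n+'0.png')
    T=f['world_to_cam'];print(n,-T[:3,:3].T@T[:3,3])
o=r.get_obs();print(o, r.grasp_offset)
E
```

```text
scene [1.31654099 0.17625058 1.25411471]
top [0.51973976 0.01146489 1.34750792]
wrist [ 0.32536394 -0.5961277   0.37187946]
{'clock': 0.15, 'joints': array([ 1.07688608,  0.47764204,  0.02235287,  1.55618543, -0.01149489,
        1.10931715, -0.08309783]), 'qvel': array([ 0.00072567, -0.00445319,  0.00087449, -0.00380002,  0.00099131,
        0.00016728, -0.00061653]), 'tau': array([ 3.25342087e-03, -5.96925545e+01,  1.61072899e+00, -2.81487626e+01,
        1.27240940e-02,  6.58760488e-03, -3.23200410e-06]), 'tcp_pos': array([ 0.25380697, -0.62492412,  0.19184433]), 'orientation': array([-3.08196826e+00, -6.02040906e-01,  5.93309719e-04]), 'contact_force': array([ 0.09164799, -0.22890374, -0.09753381]), 'moment': array([-0.05442601,  0.0222644 ,  0.02430375]), 'grip_width': 0.08534034610443154} 0.0187
```

View pics/scene0.png

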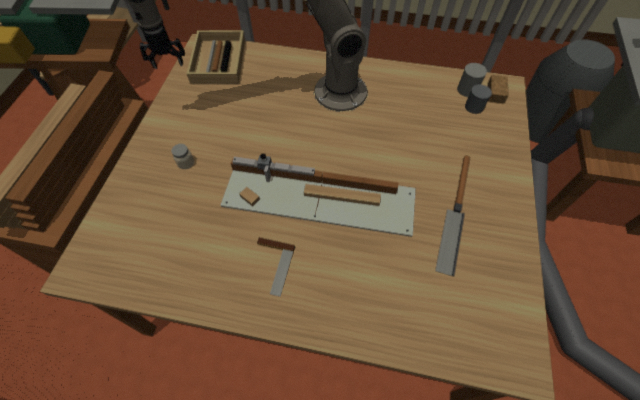

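View pics/top0.png

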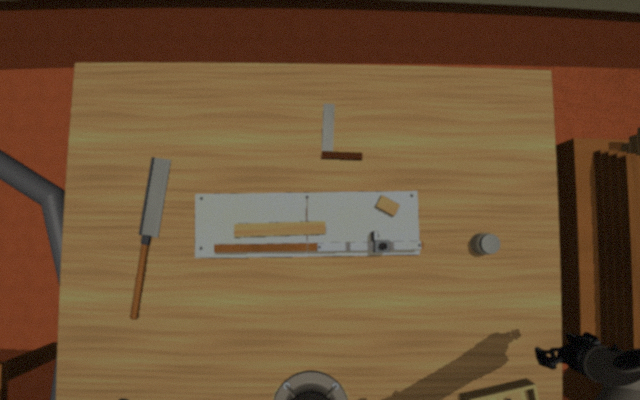

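View pics/wrist0.png

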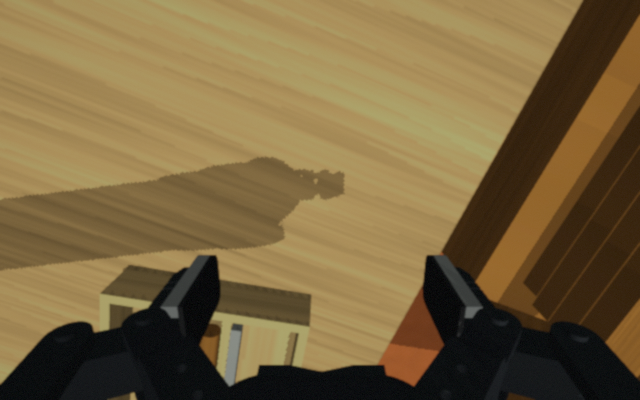

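Run:
```python
import cv2
i=cv2.imread('pics/top0.png')[180:270,185:345];cv2.imwrite('pics/a1.png',cv2.resize(i,None,fx=5,fy=5,interpolation=2))
i=cv2.imread('pics/top0.png')[180:270,290:450];cv2.imwrite('pics/a2.png',cv2.resize(i,None,fx=5,fy=5,interpolation=2))
i=cv2.imread('pics/scene0.png')[140:240,215:425];cv2.imwrite('pics/a3.png',cv2.resize(i,(798,380),interpolation=2))
```

```text
(no output)
```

View pics/a1.png

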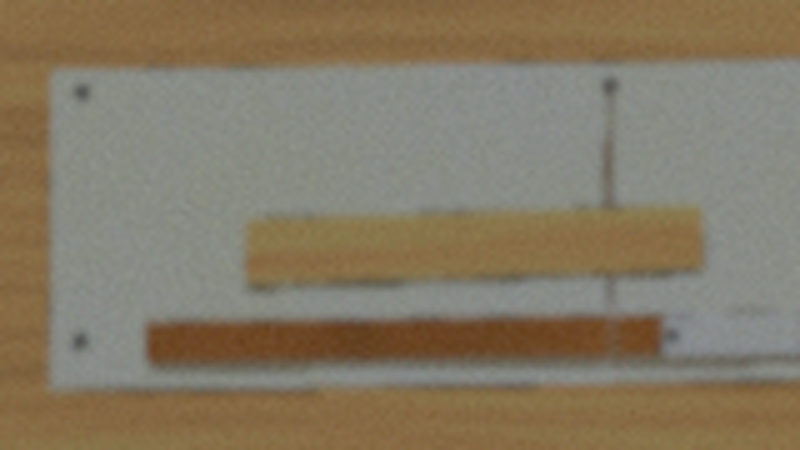

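View pics/a2.png

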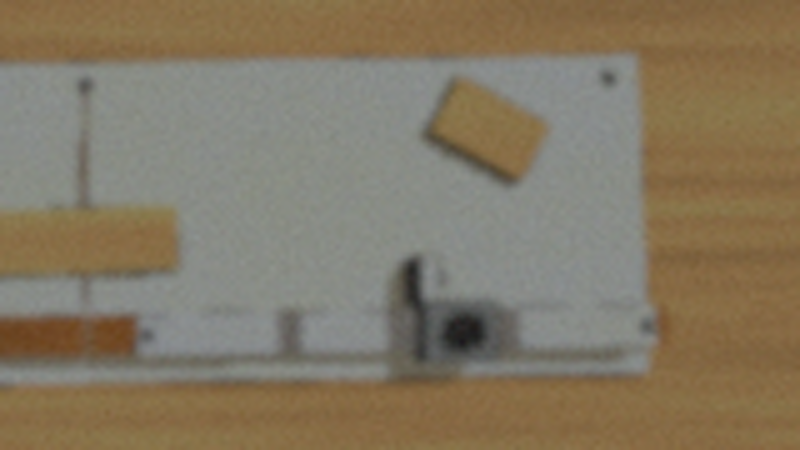

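View pics/a3.png

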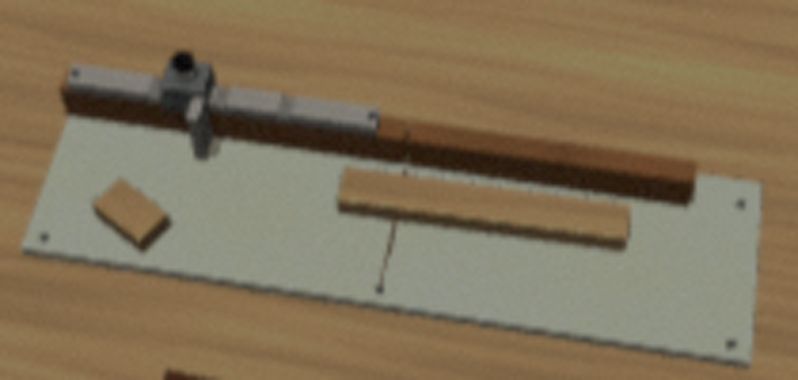

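```bash
cat > m.py <<'E'
from h import *
f=dict(np.load('pics/top0.png.npz')); s=dict(np.load('pics/scene0.png.npz'))
A=lambda u,v,ox=185:(ox+(u+.5)/5-.5,180+(v+.5)/5-.5)
B=lambda u,v:A(u,v,290)
S=lambda u,v:(215+(u+.5)/3.8-.5,140+(v+.5)/3.8-.5)
E
python3 - <<'E'
from m import *
# board fit: local points
obs=[]
for F,uv,loc in [(f,A(50,68),(.1,.35,.015)),(f,A(50,390),(-.1,.35,.015)),(f,B(638,55),(.1,-.35,.015)),(f,B(648,373),(-.1,-.35,.015)),
 (f,A(147,322),(-.058,.28,.06)),(f,A(149,365),(-.082,.28,.06)),
 (s,S(22,248),(.1,-.35,.015)),(s,S(748,363),(.1,.35,.015)),(s,S(762,183),(-.1,.35,.015)),(s,S(691,185),(-.058,.28,.06)),(s,S(695,163),(-.082,.28,.06)),(f,A(660,318),(-.058,-.03,.074)),(s,S(378,131),(-.058,-.03,.074))]:
    obs.append((onz(F,uv,loc[2]),np.array(loc)))
P=np.array([o[0][:2] for o in obs]);L=np.array([o[1][:2] for o in obs])
Z=(P-P.mean(0));W=L-L.mean(0)
a=np.arctan2((W[:,0]*Z[:,1]-W[:,1]*Z[:,0]).sum(),(W*Z).sum())
M=np.array([[np.cos(a),-np.sin(a)],[np.sin(a),np.cos(a)]]);t=P.mean(0)-M@L.mean(0)
print('yaw',np.degrees(a),'t',t);print(np.c_[P,(P-t)@M-L].round(4))
loc=lambda p:(M.T@(p[:2]-t)).round(4)
print('batten top');
for u,v in [(246,218),(249,288),(702,207),(705,270)]: print(loc(onz(f,A(u,v),.04)))
for u,v in [(345,168),(338,207),(629,207),(626,240)]: print('s',loc(onz(s,S(u,v),.04)))
print('saddle top z.099'); 
for u,v in [(425,300),(518,302),(520,357),(425,360)]: print(loc(onz(f,B(u,v),.099)))
print('knob',loc(onz(f,B(464,331),.126)),loc(onz(s,S(183,59),.126)))
for u,v in [(162,96),(163,69),(209,103),(211,72)]: print('s sad?',loc(onz(s,S(u,v),.099)))
print('notches',[loc(onz(f,B(u,v),.072)) for u,v in [(291,332),(512,330)]],loc(onz(s,S(288,103),.072)))
print('offcut',[loc(onz(f,B(u,v),.04)) for u,v in [(457,77),(427,130),(513,183),(549,125)]])
np.savez('board.npz',M=M,t=t)
fr=dict(np.load('pics/top0.png.npz'))
print('jar', onz(f,(486,243),.085))
E
```

```text
yaw 1.4178118278475533 t [0.56847517 0.01735419]
[[ 6.578e-01  3.707e-01 -2.000e-03  1.100e-03]
 [ 4.573e-01  3.637e-01 -2.600e-03 -1.100e-03]
 [ 6.756e-01 -3.296e-01 -1.500e-03  5.000e-04]
 [ 4.760e-01 -3.344e-01 -1.100e-03  7.000e-04]
 [ 5.009e-01  2.946e-01 -2.700e-03 -1.100e-03]
 [ 4.752e-01  2.927e-01 -4.400e-03 -2.500e-03]
 [ 6.781e-01 -3.263e-01  1.100e-03  3.700e-03]
 [ 6.617e-01  3.672e-01  1.900e-03 -2.500e-03]
 [ 4.620e-01  3.649e-01  2.100e-03  0.000e+00]
 [ 5.086e-01  2.925e-01  4.900e-03 -3.400e-03]
 [ 4.828e-01  2.938e-01  3.100e-03 -1.600e-03]
 [ 5.075e-01 -1.260e-02 -3.700e-03  1.500e-03]
 [ 5.159e-01 -9.300e-03  4.700e-03  4.600e-03]]
batten top
[0.0017 0.223 ]
[-0.0409  0.2211]
[ 0.0053 -0.0557]
[-0.0332 -0.0569]
s [-0.0277 -0.0538]
s [ 0.0174 -0.0518]
s [-0.0312  0.2226]
s [0.0059 0.2234]
saddle top z.099
[-0.0533 -0.1975]
[-0.0553 -0.2521]
[-0.0873 -0.2524]
[-0.0881 -0.1966]
knob [-0.0712 -0.2152] [-0.0672 -0.2156]
s sad? [-0.0402 -0.2328]
s sad? [-0.0717 -0.2402]
s sad? [-0.04   -0.1866]
s sad? [-0.0762 -0.1935]
notches [array([-0.0712, -0.1212]), array([-0.072 , -0.2534])] [-0.072  -0.1182]
offcut [array([ 0.0833, -0.2298]), array([ 0.0507, -0.2103]), array([ 0.0174, -0.2627]), array([ 0.0529, -0.2861])]
jar [ 0.51291395 -0.51889821  0.085     ]
```

```bash
cat > g.py <<'E'
from h import *
b=np.load('board.npz');Mb,tb=b['M'],b['t']
w=lambda x,y,z:np.r_[Mb@[x,y]+tb,z]
def rel(P,yaw=None):
    o=r.get_obs();Q=R.from_rotvec(o['orientation']).as_matrix()
    p=o['tcp_pos'];l=Mb.T@(p[:2]-tb)
    ax=np.degrees(np.arctan2(Q[1,0],Q[0,0]))
    print('t',round(o['clock'],2),'loc',l.round(4),p[2].round(4),'toolx yaw',ax.round(2),'tilt',Q[:,2].round(3),'Fboard',(Mb.T@o['contact_force'][:2]).round(2),o['contact_force'][2].round(2),'w',o['grip_width'])
    if P is not None: print('shift mm',(Q.T@(np.array(P)-p)*1000).round(1),'turn',round(ax-1.4,1))
E
python3 -c "
from g import *
rel(w(-.07,-.28,.18))"
```

```text
t 0.15 loc [-0.3305 -0.6343] 0.1918 toolx yaw 22.11 tilt [-0.001  0.001 -1.   ] Fboard [ 0.09 -0.23] -0.1 w 0.08534034610443154
shift mm [ 368.8 -239.4   12.1] turn 20.7
```

Call:
{"op": "send_rows", "data": {
  "moves": [30, -20, 0, 2, 80, -52, 0, 5, 132, -86, 0, 8, 184, -120, 0, 11, 236, -154, 0, 14, 288, -188, 0, 17, 335, -220, 0, 20, 369, -239, 0, 20.7],
  "hand": 1
}}

```text
clock: 1.15
tcp_pos: [0.5073, -0.2619, 0.1925]
orientation: [-3.141, -0.042, -0.0]
contact_force: [-0.5, 0.0, -0.3]
grip_width: -0.0
```

Call:
{"op": "send_rows", "data": {
  "moves": [0, 0, 0, 0, 0, 0, 0, 0]
}}

```text
clock: 1.4
tcp_pos: [0.5053, -0.2658, 0.1923]
orientation: [3.141, 0.038, -0.001]
contact_force: [-0.4, -0.8, 0.6]
grip_width: -0.0
```

```bash
python3 -c "
from g import *
rel(w(-.07,-.28,.086))
grab('wrist','w1.png');grab('scene','s1.png')
i=cv2.imread('pics/s1.png')[90:240,185:425];cv2.imwrite('pics/s1z.png',cv2.resize(i,None,fx=3.3,fy=3.3,interpolation=2))"
```

```text
t 1.4 loc [-0.0702 -0.2816] 0.1923 toolx yaw 1.38 tilt [-0.001 -0.    -1.   ] Fboard [-0.38 -0.84] 0.57 w -2.9607428762264906e-05
shift mm [  0.3  -1.6 106.3] turn -0.0
```

View pics/w1.png

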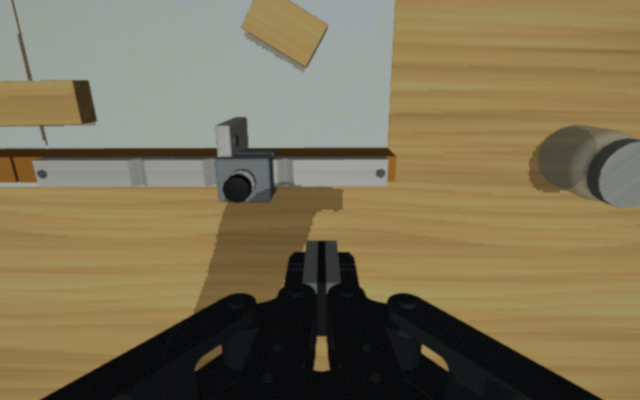

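View pics/s1z.png

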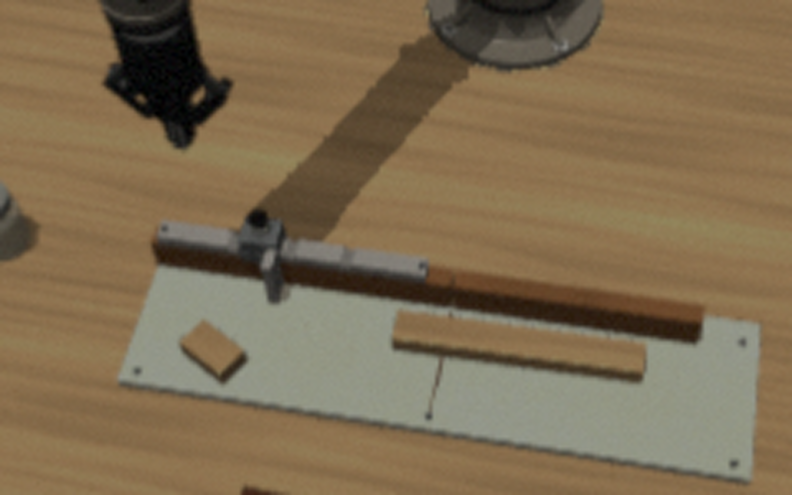

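Run:
```python
from g import *
f=dict(np.load('pics/w1.png.npz'))
i=cv2.imread('pics/w1.png')[100:220,20:410];cv2.imwrite('pics/w1z.png',cv2.resize(i,(800,246),interpolation=2))
i=cv2.imread('pics/w1.png')[105:215,120:320];cv2.imwrite('pics/w1y.png',cv2.resize(i,None,fx=4,fy=4,interpolation=2))
L=lambda u,v,z:(Mb.T@(onz(f,(u,v),z)[:2]-tb)).round(4)
for n,u,v,z in [('railR',388,157,.074),('railR',388,186,.074),('railL',36,159,.074),('railL',36,187,.074),('innernotch',137,172,.074),('saddleR near',273,201,.099),('saddleR',271,153,.099),('sadL',218,201,.099),('knob',238,187,.126),('outer notch',283,170,.074)]: print(n,L(u,v,z))
```

```text
railR [-0.0567 -0.3392]
railR [-0.0829 -0.3407]
railL [-0.0583 -0.0343]
railL [-0.0836 -0.0281]
innernotch [-0.07 -0.12]
saddleR near [-0.0882 -0.2417]
saddleR [-0.0481 -0.2418]
sadL [-0.0882 -0.1964]
knob [-0.0679 -0.2204]
outer notch [-0.0682 -0.248 ]
```

View pics/w1y.png

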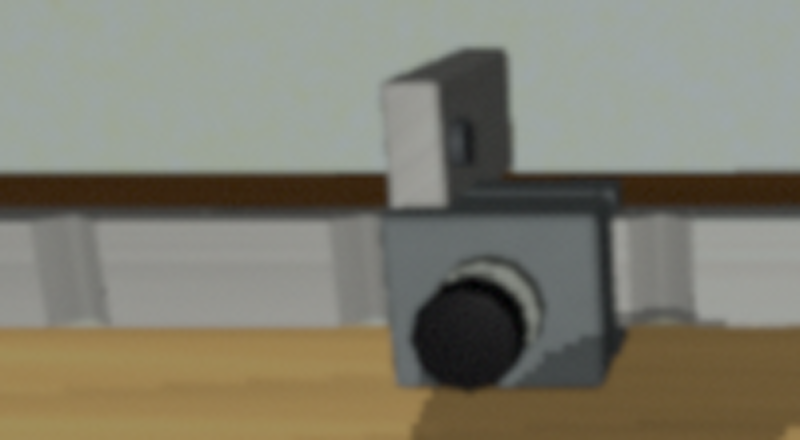

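Call:
{"op": "send_rows", "data": {
  "moves": [0, 0, 25, 0, 0, 0, 60, 0, 0, 0, 90, 0, 0, 0, 105, 0, 0, 0, 109, 0, 0, 0, 109, 0]
}}

```text
clock: 2.25
tcp_pos: [0.5064, -0.2657, 0.0843]
orientation: [3.141, 0.038, 0.002]
contact_force: [-0.2, 0.1, -0.2]
grip_width: -0.0002
```

Call:
{"op": "send_rows", "data": {
  "moves": [0, -5, 0, 0, 0, -10, 0, 0, 0, -14, 0, 0, 0, -16, 0, 0, 0, -18, 0, 0, 0, -20, 0, 0]
}}

```text
clock: 3.0
tcp_pos: [0.5054, -0.2451, 0.0836]
orientation: [3.141, 0.038, -0.0]
contact_force: [-0.8, -0.1, 0.5]
grip_width: -0.0001
```

```bash
python3 -c "
from g import *
rel(None)
grab('wrist','w2.png')"
```

```text
t 3.0 loc [-0.0695 -0.2608] 0.0836 toolx yaw 1.39 tilt [-0. -0. -1.] Fboard [-0.78 -0.12] 0.49 w -9.101945068514874e-05
```

View pics/w2.png

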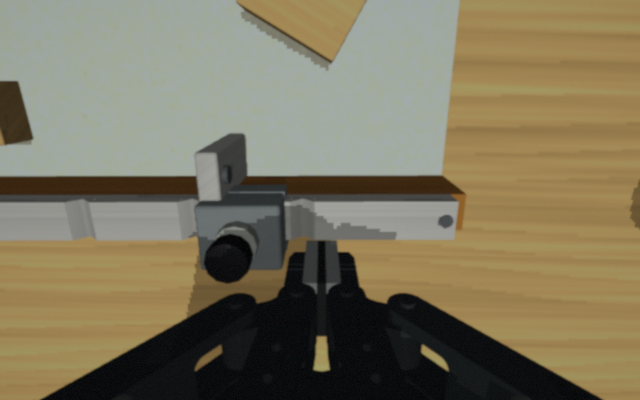

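Call:
{"op": "send_rows", "data": {
  "moves": [0, -1.5, 0, 0, 0, -3, 0, 0, 0, -4.5, 0, 0, 0, -6, 0, 0, 0, -7, 0, 0, 0, -8, 0, 0]
}}

```text
clock: 3.8
tcp_pos: [0.5052, -0.2371, 0.0836]
orientation: [-3.141, -0.038, 0.0]
contact_force: [-1.0, -0.1, -0.6]
grip_width: 0.0002
```

Call:
{"op": "send_rows", "data": {
  "moves": [0, -1, 0, 0, 0, -2, 0, 0, 0, -3, 0, 0, 0, -4, 0, 0, 0, -5, 0, 0, 0, -6, 0, 0]
}}

```text
clock: 4.55
tcp_pos: [0.5051, -0.2311, 0.0836]
orientation: [3.141, 0.038, 0.0]
contact_force: [-0.1, 0.2, 0.2]
grip_width: -0.0003
```

```bash
python3 -c "
from g import *
rel(None)
grab('wrist','w3.png')"
```

```text
t 4.55 loc [-0.0695 -0.2468] 0.0836 toolx yaw 1.4 tilt [ 0. -0. -1.] Fboard [-0.07  0.16] 0.23 w -0.0003394118359934062
```

View pics/w3.png

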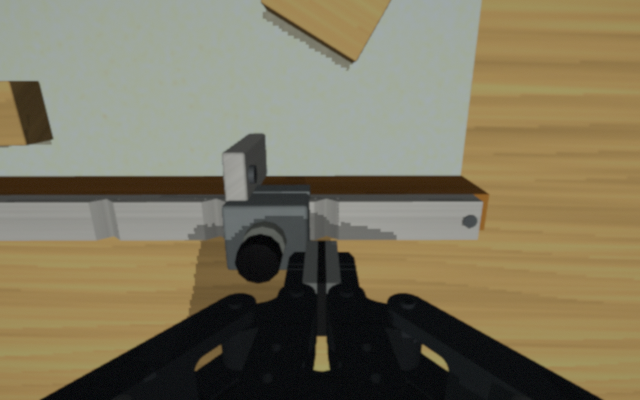

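Call:
{"op": "send_rows", "data": {
  "moves": [0, -1, 0, 0, 0, -2, 0, 0, 0, -3, 0, 0, 0, -4, 0, 0, 0, -5, 0, 0]
}}

```text
clock: 5.22
tcp_pos: [0.505, -0.226, 0.0836]
orientation: [3.141, 0.039, -0.0]
contact_force: [0.2, -0.1, -0.1]
grip_width: 0.0
```

Call:
{"op": "send_rows", "data": {
  "moves": [0, -1, 0, 0, 0, -2, 0, 0, 0, -3, 0, 0, 0, -4, 0, 0, 0, -5, 0, 0]
}}

```text
clock: 5.85
tcp_pos: [0.5049, -0.2211, 0.0836]
orientation: [3.141, 0.038, 0.0]
contact_force: [0.6, 0.2, 0.4]
grip_width: 0.0
```

```bash
python3 -c "
from g import *
rel(None)
grab('wrist','w4.png')"
```

```text
t 5.85 loc [-0.0695 -0.2368] 0.0836 toolx yaw 1.4 tilt [ 0. -0. -1.] Fboard [0.63 0.2 ] 0.43 w 7.1566477987480175e-06
```

View pics/w4.png

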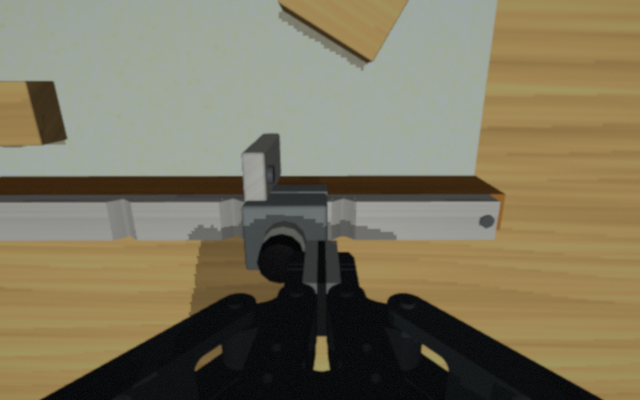

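Run:
```python
from g import *
f=dict(np.load('pics/w4.png.npz'));o=r.get_obs()
T=f['world_to_cam'];c=-T[:3,:3].T@T[:3,3];print('cam loc',Mb.T@(c[:2]-tb),c[2], 'look',-T[2,:3])
print('tcp px',proj(f,o['tcp_pos']))
print('rail center at z.074',proj(f,w(-.07,-.2368,.074)), proj(f,w(-.082,-.2368,.074)))
L=lambda u,v,z:(Mb.T@(onz(f,(u,v),z)[:2]-tb)).round(4)
print('saddle',L(245,269,.099),L(327,186,.099),L(329,210,.099),'rail',L(500,201,.074),L(500,240,.074))
print('saddle if..',[L(245,269,z) for z in(.08,.09,.099,.11)])
print('tip',[L(321,243,z) for z in(.075,.084,.1,.12)])
i=cv2.imread('pics/w4.png')[170:310,210:390];cv2.imwrite('pics/w4z.png',cv2.resize(i,None,fx=4,fy=4,interpolation=2))
f=grab('scene','s4.png')
i=cv2.imread('pics/s4.png')[90:200,205:345];cv2.imwrite('pics/s4z.png',cv2.resize(i,None,fx=5,fy=5,interpolation=2))
```

```text
cam loc [ 0.00766102 -0.2367986 ] 0.26377698024488067 look [-0.30188791 -0.00682777 -0.95331898]
tcp px [[321.10612581 225.69144722]]
rail center at z.074 [[321.39537853 219.98569563]] [[321.3944699 238.8016474]]
saddle [-0.0877 -0.1964] [-0.0418 -0.2395] [-0.0544 -0.2406] rail [-0.0583 -0.3389] [-0.0828 -0.3427]
saddle if.. [array([-0.0987, -0.1917]), array([-0.0929, -0.1942]), array([-0.0877, -0.1964]), array([-0.0813, -0.1991])]
tip [array([-0.0842, -0.2366]), array([-0.0799, -0.2366]), array([-0.0721, -0.2366]), array([-0.0623, -0.2366])]
```

View pics/w4z.png

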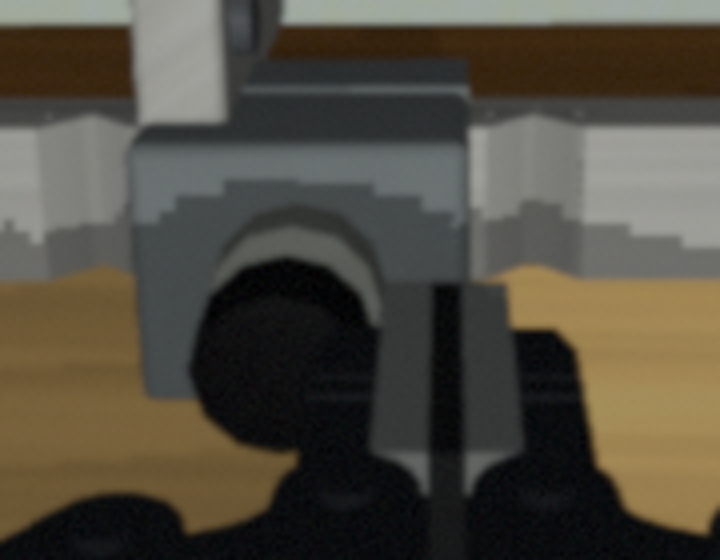

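View pics/s4z.png

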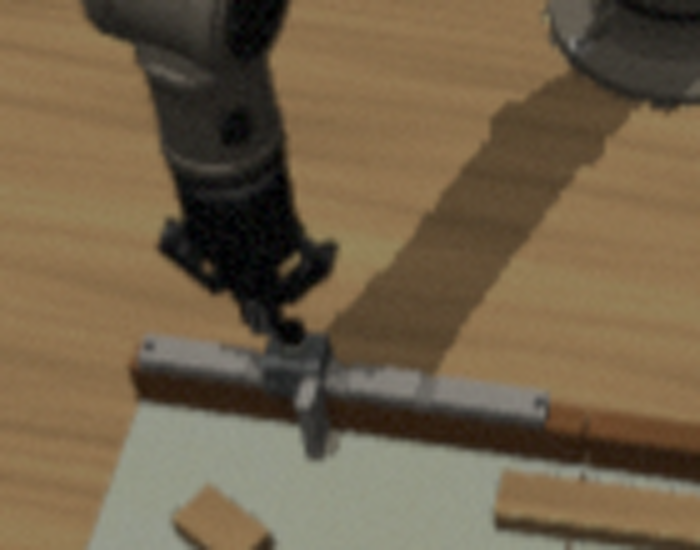

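Run:
```python
from g import *
s=dict(np.load('pics/s1.png.npz'));f=dict(np.load('pics/w1.png.npz'))
tcp=np.array([.5053,-.2658,.1923])
print(proj(s,tcp+np.array([[0,0,0],[0,0,.02],[0,0,.04]])),proj(f,tcp+np.array([[0,0,0],[0,0,.02],[0.011,0,.02],[0.011,0,0.04]])))
for n in('s1','s4'):
    i=cv2.imread(f'pics/{n}.png')[85:185,195:315];cv2.imwrite(f'pics/{n}y.png',cv2.resize(i,None,fx=5,fy=5,interpolation=2))
s=dict(np.load('pics/s4.png.npz'));tcp=r.get_obs()['tcp_pos'];print(proj(s,tcp+np.array([[0,0,0],[0,0,.02],[0,0,.04]])))
```

```text
[[242.21635993 140.1602505 ]
 [241.22140257 136.39504603]
 [240.20026338 132.53215933]] [[321.27225268 225.58188634]
 [321.27257642 241.38710806]
 [321.8138352  221.03940267]
 [321.88140253 238.5846791 ]]
[[258.85861988 160.91642177]
 [258.12632051 157.63386905]
 [257.3760616  154.271851  ]]
```

View pics/s1y.png

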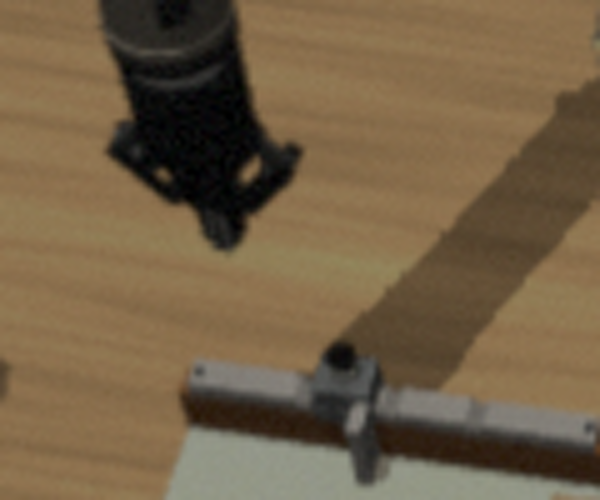

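View pics/s4y.png

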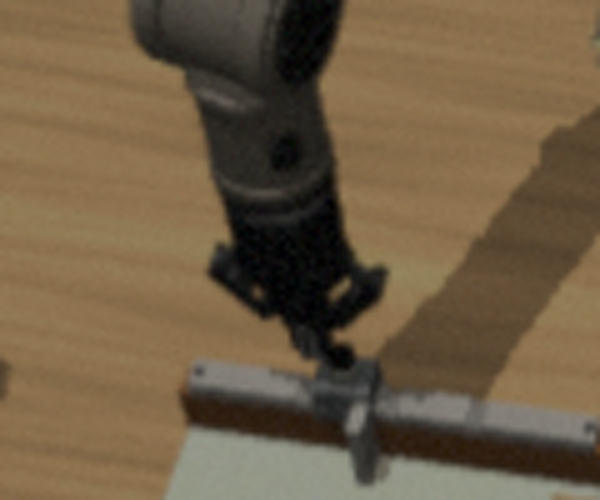

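Run:
```python
from g import *
s=dict(np.load('pics/s1.png.npz'));f=dict(np.load('pics/w1.png.npz'))
tcp=np.array([.5053,-.2658,.1923])
for a,b in [((240.5,135),(321.5,243)),((240.5,135),(321.5,241)),((240.5,136),(321.5,243)),((240.5,134),(321.5,243))]:
    o1,d1=ray(s,a);o2,d2=ray(f,b)
    A=np.c_[d1,-d2];k=np.linalg.lstsq(A,o2-o1,rcond=None)[0];p1=o1+k[0]*d1;p2=o2+k[1]*d2
    print(((p1+p2)/2-tcp).round(4),np.linalg.norm(p1-p2).round(4))
f=grab('top','t4.png');print(r.get_obs()['tcp_pos'],proj(f,r.get_obs()['tcp_pos']))
i=cv2.imread('pics/t4.png')[200:290,330:450];cv2.imwrite('pics/t4y.png',cv2.resize(i,None,fx=6,fy=6,interpolation=2))
```

```text
[0.0041 0.0003 0.0314] 0.0012
[0.0052 0.0006 0.0323] 0.002
[ 0.0023 -0.0004  0.0254] 0.0013
[0.0058 0.0011 0.0373] 0.0037
[ 0.50489587 -0.22105553  0.08360384] [[387.15778546 244.88388629]]
```

View pics/t4y.png

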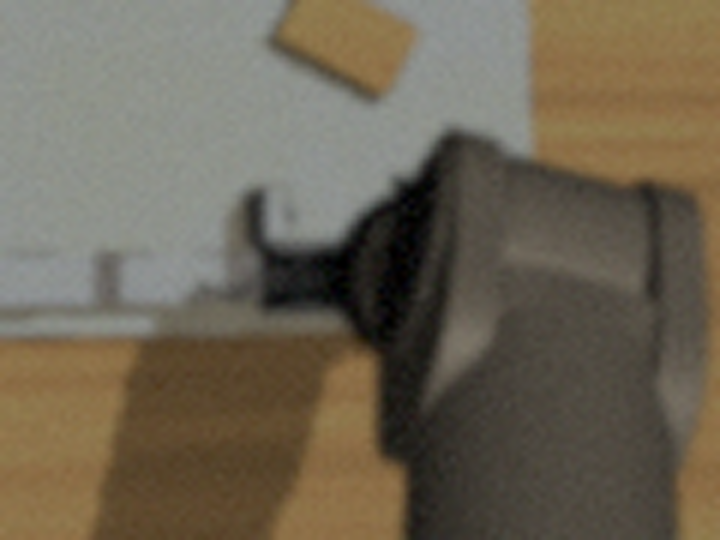

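Call:
{"op": "send_rows", "data": {
  "moves": [0, 4, 0, 0, 0, 12, 0, 0, 0, 20, 0, 0, 0, 26, 0, 0, 0, 28, 0, 0, 0, 28, 8, 0, 0, 28, 14, 0, 0, 28, 18, 0]
}}

```text
clock: 7.0
tcp_pos: [0.5053, -0.2487, 0.0649]
orientation: [-3.141, -0.039, 0.001]
contact_force: [0.1, -0.1, 0.4]
grip_width: 0.0002
```

Call:
{"op": "send_rows", "data": {
  "moves": [0, 0, 1, 0, 0, 0, 2, 0, 0, 0, 3, 0, 0, 0, 4, 0]
}}

```text
clock: 7.5
tcp_pos: [0.5057, -0.2492, 0.0617]
orientation: [3.141, 0.038, 0.0]
contact_force: [-0.2, 0.3, 0.3]
grip_width: -0.0004
```

```bash
python3 -c "
from g import *
rel(None)
grab('scene','s5.png')
i=cv2.imread('pics/s5.png')[85:185,195:315];cv2.imwrite('pics/s5y.png',cv2.resize(i,None,fx=6,fy=6,interpolation=2))
grab('wrist','w5.png')"
```

```text
t 7.5 loc [-0.0694 -0.2649] 0.0617 toolx yaw 1.4 tilt [ 0. -0. -1.] Fboard [-0.23  0.26] 0.29 w -0.00035096036634696474
```

View pics/w5.png

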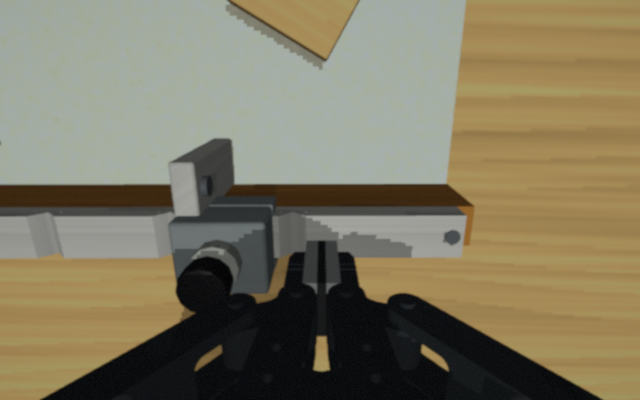

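View pics/s5y.png

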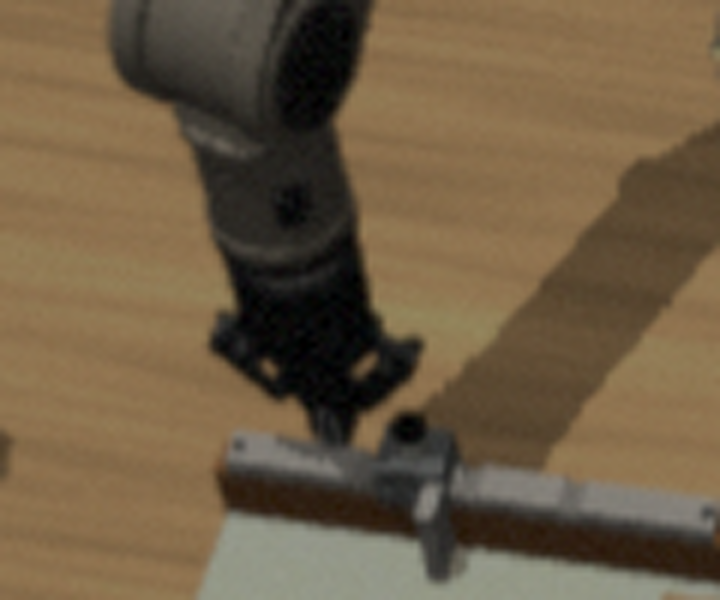

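Call:
{"op": "send_rows", "data": {
  "moves": [0, 0, 1, 0, 0, 0, 2, 0, 0, 0, 3, 0, 0, 0, 4, 0, 0, 0, 5, 0, 0, 0, 6, 0]
}}

```text
clock: 8.35
tcp_pos: [0.5056, -0.2491, 0.0555]
orientation: [3.141, 0.038, 0.0]
contact_force: [-0.6, -0.8, 0.2]
grip_width: 0.0001
```

Call:
{"op": "send_rows", "data": {
  "moves": [0, -2, 0, 0, 0, -4, 0, 0, 0, -6, 0, 0, 0, -8, 0, 0, 0, -10, 0, 0, 0, -10, 0, 0]
}}

```text
clock: 9.1
tcp_pos: [0.5054, -0.2389, 0.0556]
orientation: [-3.141, -0.039, -0.0]
contact_force: [-0.5, -0.4, 0.1]
grip_width: 0.0001
```

```bash
python3 -c "
from g import *
rel(None)
f=grab('wrist','w6.png')
i=cv2.imread('pics/w6.png')[150:300,150:400];cv2.imwrite('pics/w6z.png',cv2.resize(i,None,fx=3,fy=3,interpolation=2))
"
```

```text
t 9.1 loc [-0.0694 -0.2546] 0.0556 toolx yaw 1.42 tilt [ 0.  0. -1.] Fboard [-0.54 -0.42] 0.15 w 9.896102348583791e-05
```

View pics/w6z.png

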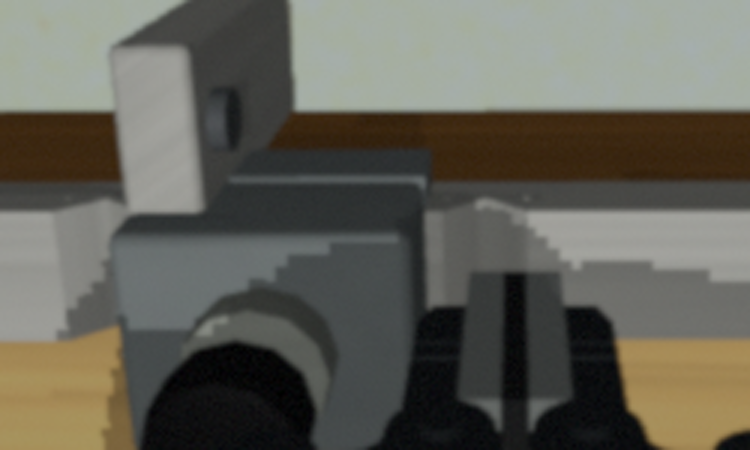

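Call:
{"op": "send_rows", "data": {
  "moves": [0, -1, 0, 0, 0, -2, 0, 0, 0, -3, 0, 0, 0, -4, 0, 0, 0, -5, 0, 0, 0, -6, 0, 0, 0, -7, 0, 0, 0, -8, 0, 0]
}}

```text
clock: 10.15
tcp_pos: [0.5051, -0.2311, 0.0556]
orientation: [3.141, 0.038, 0.0]
contact_force: [-0.4, 0.2, -0.2]
grip_width: -0.0
```

Call:
{"op": "send_rows", "data": {
  "moves": [0, -1, 0, 0, 0, -2, 0, 0, 0, -3, 0, 0, 0, -4, 0, 0, 0, -5, 0, 0, 0, -6, 0, 0]
}}

```text
clock: 10.9
tcp_pos: [0.505, -0.2251, 0.0556]
orientation: [3.141, 0.039, -0.0]
contact_force: [0.5, -4.2, -1.0]
grip_width: 0.0001
```

```bash
python3 -c "
from g import *
rel(None)
f=grab('wrist','w7.png')
L=lambda u,v,z:(Mb.T@(onz(f,(u,v),z)[:2]-tb)).round(4)
i=cv2.imread('pics/w7.png')[150:300,150:400];cv2.imwrite('pics/w7z.png',cv2.resize(i,None,fx=3,fy=3,interpolation=2))
"
```

```text
t 10.9 loc [-0.0695 -0.2408] 0.0556 toolx yaw 1.41 tilt [-0. -0. -1.] Fboard [ 0.42 -4.22] -1.01 w 6.268539716590672e-05
```

View pics/w7z.png

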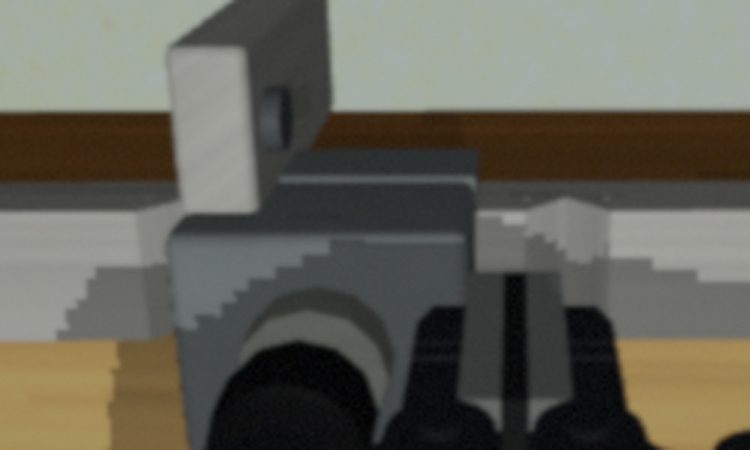

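```bash
python3 -c "
from g import *
f=dict(np.load('pics/w7.png.npz'))
L=lambda u,v,z:(Mb.T@(onz(f,(150+(u+.5)/3-.5,150+(v+.5)/3-.5),z)[:2]-tb)).round(4)
print(L(466,235,.099),L(172,235,.099),'notch edges',L(525,207,.074),L(610,209,.074),'arm',L(168,48,.099),L(245,48,.099))
f=dict(np.load('pics/w6.png.npz'))
print(L(403,237,.099),L(114,237,.099))
"
```

```text
[-0.052  -0.2339] [-0.052  -0.1925] notch edges [-0.0579 -0.2424] [-0.0582 -0.2565] arm [-0.025  -0.1946] [-0.025  -0.2048]
[-0.0522 -0.2388] [-0.0523 -0.1981]
```

Call:
{"op": "send_rows", "data": {
  "moves": [0, -2, 0, 0, 0, -4, 0, 0, 0, -6, 0, 0, 0, -8, 0, 0, 0, -10, 0, 0, 0, -12, 0, 0, 0, -14, 0, 0, 0, -16, 0, 0]
}}

```text
clock: 11.95
tcp_pos: [0.5045, -0.209, 0.0556]
orientation: [-3.141, -0.038, 0.0]
contact_force: [0.3, -4.3, -0.7]
grip_width: -0.0001
```

Call:
{"op": "send_rows", "data": {
  "moves": [0, -1, 0, 0, 0, -2, 0, 0, 0, -3, 0, 0, 0, -4, 0, 0]
}}

```text
clock: 12.45
tcp_pos: [0.5044, -0.2047, 0.0556]
orientation: [-3.141, -0.039, 0.0]
contact_force: [-0.9, -2.3, 0.5]
grip_width: 0.0003
```

Call:
{"op": "send_rows", "data": {
  "moves": [0, -0.5, 0, 0, 0, -1, 0, 0, 0, -1.5, 0, 0, 0, -2, 0, 0]
}}

```text
clock: 12.95
tcp_pos: [0.5045, -0.2027, 0.0556]
orientation: [-3.141, -0.039, -0.0]
contact_force: [0.1, -0.0, 0.3]
grip_width: -0.0001
```

```bash
python3 -c "
from g import *
rel(None)
f=grab('wrist','w8.png')
i=cv2.imread('pics/w8.png')[150:300,150:400];cv2.imwrite('pics/w8z.png',cv2.resize(i,None,fx=3,fy=3,interpolation=2))
"
```

```text
t 12.95 loc [-0.0694 -0.2184] 0.0556 toolx yaw 1.42 tilt [ 0.  0. -1.] Fboard [ 0.08 -0.04] 0.34 w -0.00014238020630604143
```

View pics/w8z.png

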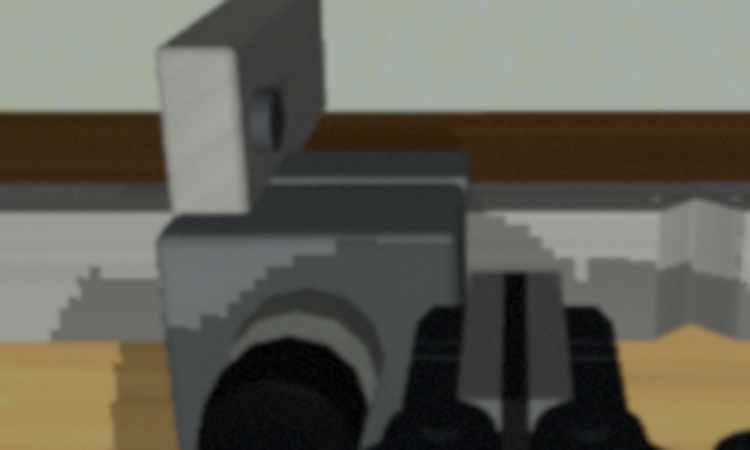

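```bash
python3 -c "
from g import *
f=dict(np.load('pics/w8.png.npz'))
L=lambda u,v,z:(Mb.T@(onz(f,(150+(u+.5)/3-.5,150+(v+.5)/3-.5),z)[:2]-tb)).round(4)
print(L(457,236,.099),L(162,236,.099),'notch edges',L(658,210,.074),L(743,210,.074),'arm',L(158,48,.099),L(236,48,.099))
"
```

```text
[-0.052  -0.2102] [-0.052  -0.1686] notch edges [-0.0582 -0.242 ] [-0.0582 -0.256 ] arm [-0.0248 -0.1708] [-0.0248 -0.1812]
```

Call:
{"op": "send_rows", "data": {
  "moves": [0, 3, 0, 0, 0, 8, 0, 0, 0, 8, -20, 0, 0, 8, -50, 0, 0, -10, -80, 0, 0, -34, -80, 0, 0, -34, -80, 0]
}}

```text
clock: 13.88
tcp_pos: [0.5039, -0.1677, 0.136]
orientation: [-3.141, -0.043, -0.001]
contact_force: [0.3, -1.4, 0.2]
grip_width: 0.0
```

```bash
python3 -c "
from g import *
rel(None)
f=grab('wrist','w9.png')
i=cv2.imread('pics/w9.png')[90:240,220:440];cv2.imwrite('pics/w9z.png',cv2.resize(i,None,fx=3.6,fy=3.6,interpolation=2))
"
```

```text
t 13.88 loc [-0.0691 -0.1834] 0.136 toolx yaw 1.56 tilt [ 0.001  0.    -1.   ] Fboard [ 0.28 -1.41] 0.2 w 3.106039962992483e-05
```

View pics/w9.png

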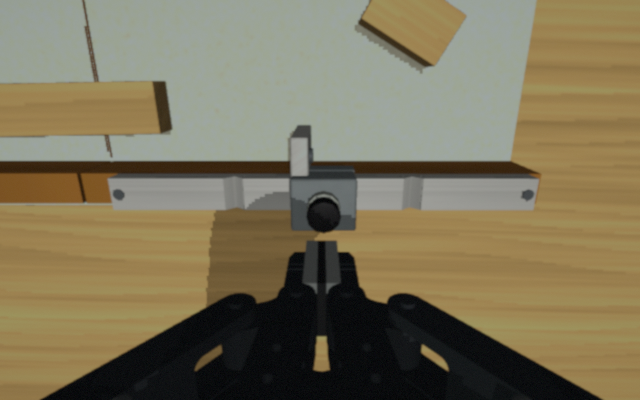

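View pics/w9z.png

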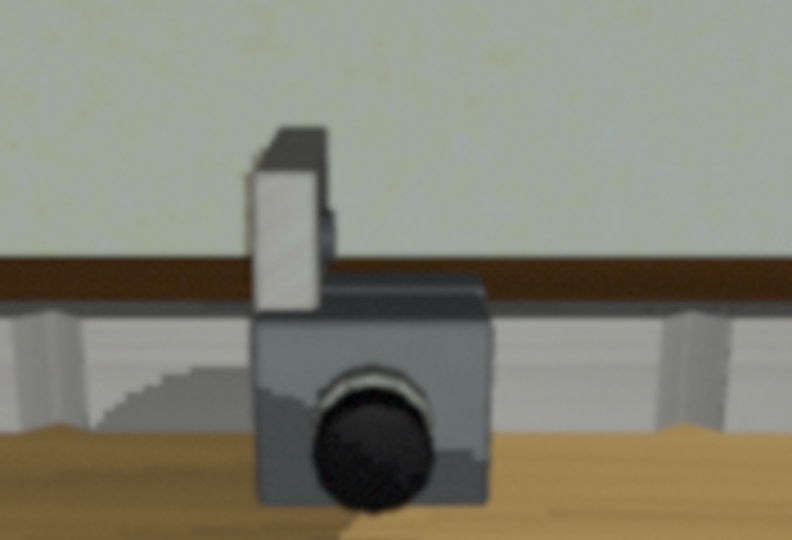

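Call:
{"op": "send_rows", "data": {
  "moves": [10, -25, 0, 0, 32, -70, 0, 0, 55, -120, 0, 0, 79, -170, 0, 0, 102, -220, 0, 0, 118, -255, 0, 0, 124, -266, 0, 0, 124, -266, 0, 0]
}}

```text
clock: 14.92
tcp_pos: [0.6211, 0.0985, 0.1349]
orientation: [3.14, 0.038, -0.002]
contact_force: [-0.4, -0.2, -0.2]
grip_width: 0.0001
```

```bash
python3 -c "
from g import *
rel(None)
f=grab('wrist','w10.png');f=grab('top','t10.png')
f=dict(np.load('pics/w9.png.npz'))
L=lambda u,v,z:(Mb.T@(onz(f,(220+(u+.5)/3.6-.5,90+(v+.5)/3.6-.5),z)[:2]-tb)).round(4)
print(L(255,320,.099),L(490,320,.099),'notch',L(52,316,.069),L(692,314,.069),'knob',L(374,450,.121),'arm face',L(253,172,.099))
"
```

```text
t 14.93 loc [0.0546 0.0799] 0.1349 toolx yaw 1.37 tilt [-0.001 -0.001 -1.   ] Fboard [-0.39 -0.17] -0.23 w 9.999776361313826e-05
[-0.0523 -0.1636] [-0.0521 -0.2054] notch [-0.0598 -0.1197] [-0.0591 -0.2493] knob [-0.0684 -0.1847] arm face [-0.0259 -0.1639]
```

View pics/w10.png

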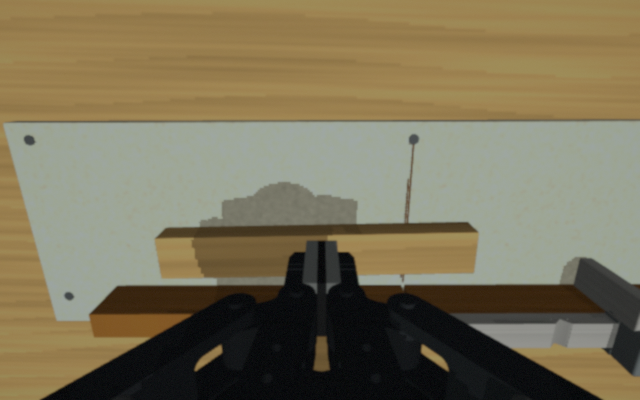

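View pics/t10.png

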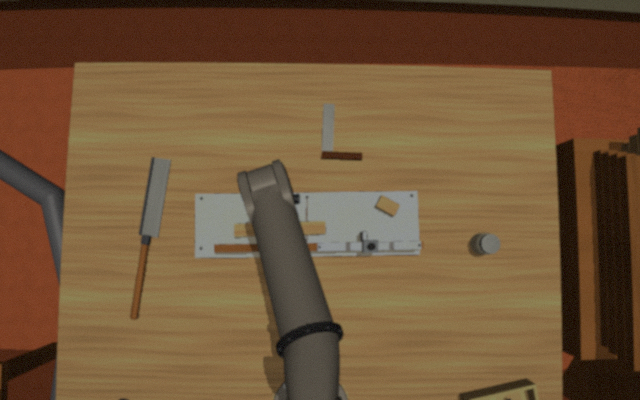

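```bash
python3 -c "
from g import *
f=dict(np.load('pics/w10.png.npz'))
L=lambda u,v,z:(Mb.T@(onz(f,(u,v),z)[:2]-tb)).round(4)
print('bat +x',L(157,238,.04),L(475,234,.04),'-x',L(161,278,.04),L(476,273,.04),'bot',L(168,229,.015),L(471,223,.015))
print('fence',L(117,287,.06),'board edge',L(6,124,.015),L(600,121,.015))
rel(w(.03,.083,.0))
"
```

```text
bat +x [0.0025 0.2208] [ 0.0061 -0.0515] -x [-0.0365  0.2228] [-0.0317 -0.0574] bot [-1.000e-04  2.221e-01] [ 0.0057 -0.0583]
fence [-0.0328  0.2503] board edge [0.0964 0.3461] [ 0.0985 -0.1551]
t 15.03 loc [0.0542 0.0782] 0.1352 toolx yaw 1.24 tilt [-0.001 -0.002 -1.   ] Fboard [-1.04  0.17] -0.16 w 0.00013093774647420322
shift mm [-24.1  -5.  135.2] turn -0.2
```

Call:
{"op": "send_rows", "data": {
  "moves": [0, -5, 30, 0, 0, -5, 70, 0, 0, -5, 100, 0, 0, -5, 115, 0, 0, -5, 124, 0, 0, -5, 130, 0, 0, -5, 134, 0, 0, -5, 134, 0]
}}

```text
clock: 16.02
tcp_pos: [0.6211, 0.1049, 0.0019]
orientation: [-3.141, -0.039, -0.001]
contact_force: [0.1, -0.3, 0.6]
grip_width: -0.0002
```

```bash
python3 -c "
from g import *
rel(None)
f=grab('wrist','w11.png')
f=grab('scene','s11.png');print(proj(f,r.get_obs()['tcp_pos']))
i=cv2.imread('pics/s11.png')[110:240,230:410];cv2.imwrite('pics/s11z.png',cv2.resize(i,None,fx=4.4,fy=4.4,interpolation=2))
"
```

```text
t 16.02 loc [0.0548 0.0862] 0.0019 toolx yaw 1.41 tilt [ 0.  0. -1.] Fboard [ 0.12 -0.28] 0.62 w -0.00018888180974777587
[[339.06522763 213.83401854]]
```

View pics/w11.png

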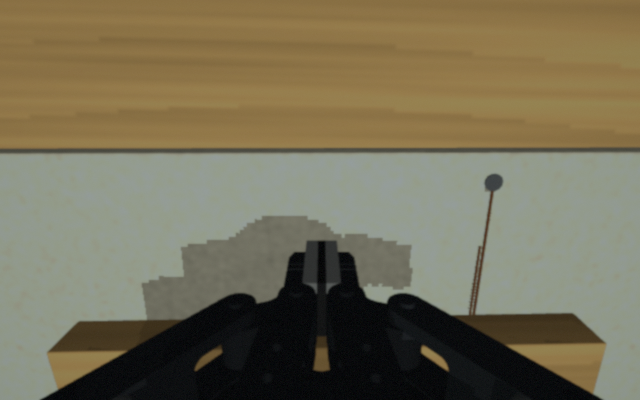

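View pics/s11z.png

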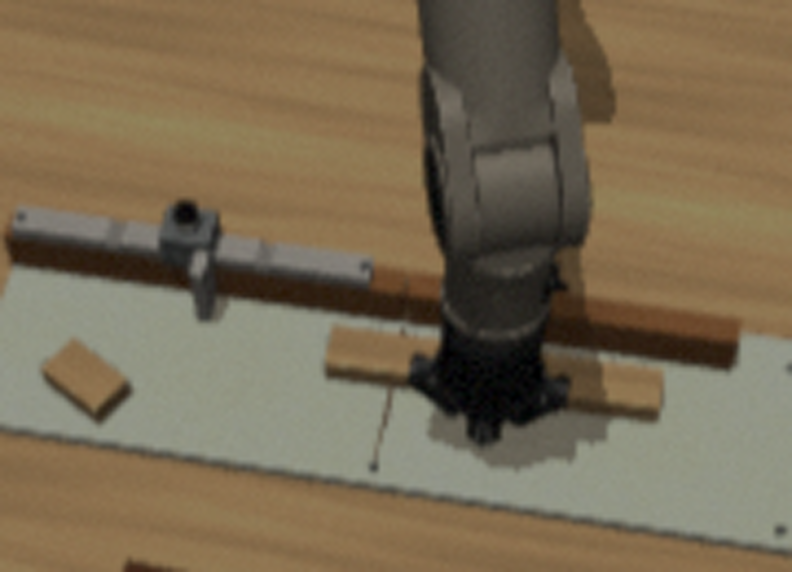

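Call:
{"op": "send_rows", "data": {
  "moves": [-5, 0, 0, 0, -11, 0, 0, 0, -17, 0, 0, 0, -22, 0, 0, 0, -26, 0, 0, 0, -29, 0, 0, 0, -31, 0, 0, 0, -33, 0, 0, 0]
}}

```text
clock: 17.12
tcp_pos: [0.588, 0.104, 0.0016]
orientation: [-3.141, -0.038, -0.0]
contact_force: [-0.6, 0.2, 0.3]
grip_width: 0.0003
```

Call:
{"op": "send_rows", "data": {
  "moves": [-2, 0, 0, 0, -4, 0, 0, 0, -6, 0, 0, 0, -8, 0, 0, 0, -10, 0, 0, 0, -12, 0, 0, 0, -14, 0, 0, 0, -16, 0, 0, 0]
}}

```text
clock: 18.12
tcp_pos: [0.5718, 0.1036, 0.0016]
orientation: [3.141, 0.038, 0.0]
contact_force: [0.5, -0.3, -0.4]
grip_width: -0.0
```

```bash
python3 -c "
from g import *
rel(None)
f=grab('wrist','w12.png')
"
```

```text
t 18.12 loc [0.0055 0.0861] 0.0016 toolx yaw 1.4 tilt [ 0. -0. -1.] Fboard [ 0.54 -0.35] -0.4 w -1.303391862049708e-06
```

View pics/w12.png

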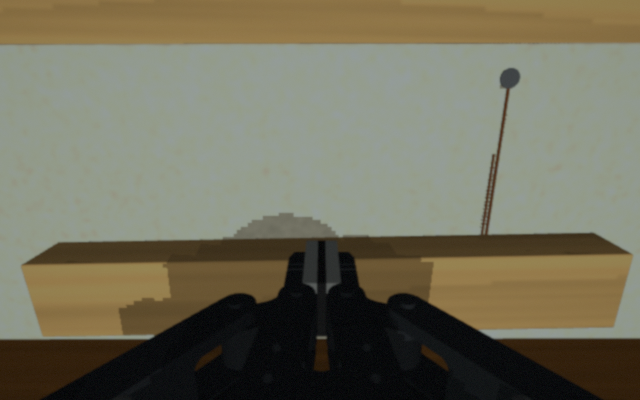

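```bash
python3 -c "
from g import *
f=dict(np.load('pics/w12.png.npz'))
L=lambda u,v,z:(Mb.T@(onz(f,(u,v),z)[:2]-tb)).round(4)
print('bat +x',L(25,265,.04),L(630,254,.04),'-x',L(42,335,.04),L(613,327,.04),'bot',L(60,243,.015),L(592,234,.015))
print('tip at z',[(z,L(321,241,z)) for z in (.02,.03,.04)])
i=cv2.imread('pics/w12.png')[220:320,230:410];cv2.imwrite('pics/w12z.png',cv2.resize(i,None,fx=4.4,fy=4.4,interpolation=2))
f=grab('scene','s12.png')
i=cv2.imread('pics/s12.png')[130:220,270:410];cv2.imwrite('pics/s12z.png',cv2.resize(i,None,fx=5.5,fy=5.5,interpolation=2))
"
```

```text
bat +x [0.0026 0.2206] [ 0.0082 -0.0523] -x [-0.0357  0.2221] [-0.031  -0.0545] bot [0.0014 0.2228] [ 0.0066 -0.054 ]
tip at z [(0.02, array([0.005 , 0.0863])), (0.03, array([0.0098, 0.0863])), (0.04, array([0.0146, 0.0863]))]
```

View pics/w12z.png

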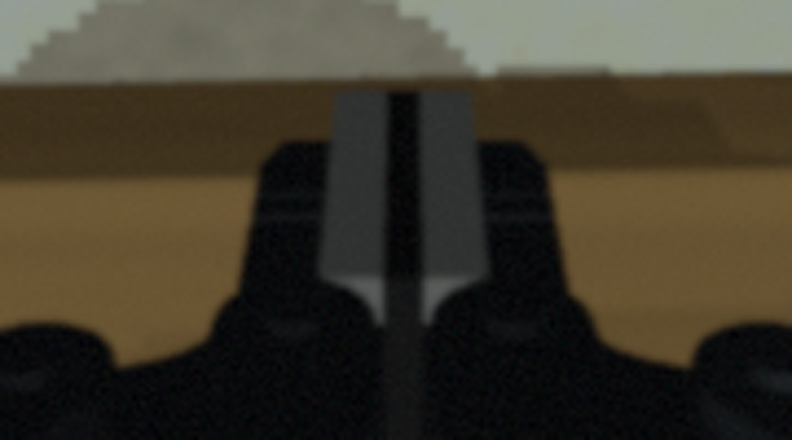

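View pics/s12z.png

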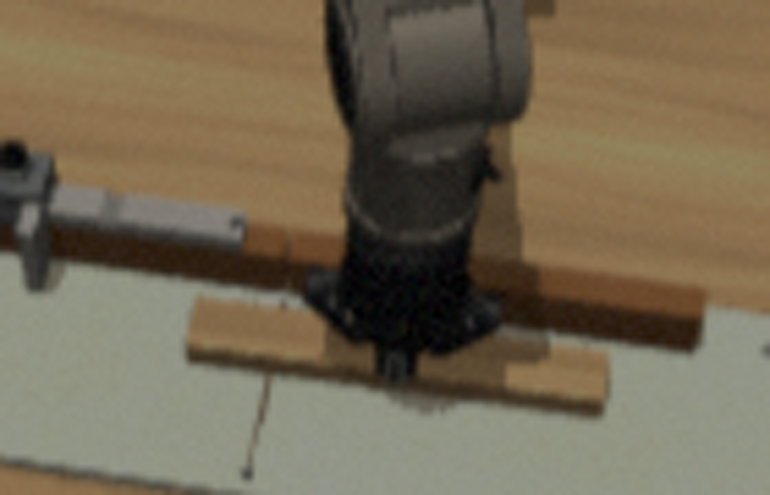

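Call:
{"op": "send_rows", "data": {
  "moves": [8, 0, 0, 0, 16, 0, 0, 0, 24, 0, 0, 0, 24, 0, 3, 0, 24, 0, 6, 0, 24, 0, 8, 0, 24, 0, 10, 0, 24, 0, 10, 0]
}}

```text
clock: 19.23
tcp_pos: [0.5957, 0.1042, -0.0086]
orientation: [3.141, 0.039, -0.0]
contact_force: [0.4, -1.6, 0.0]
grip_width: -0.0001
```

Call:
{"op": "send_rows", "data": {
  "moves": [0, 0, 1, 0, 0, 0, 2, 0, 0, 0, 3, 0, 0, 0, 4, 0]
}}

```text
clock: 19.73
tcp_pos: [0.5959, 0.1042, -0.0124]
orientation: [-3.141, -0.038, -0.0]
contact_force: [-0.4, -0.4, -0.3]
grip_width: -0.0002
```

```bash
python3 -c "
from g import *
rel(None)
f=grab('wrist','w13.png')
i=cv2.imread('pics/w13.png')[150:350,130:410];cv2.imwrite('pics/w13z.png',cv2.resize(i,None,fx=2.8,fy=2.8,interpolation=2))
"
```

```text
t 19.73 loc [0.0296 0.0862] -0.0124 toolx yaw 1.4 tilt [ 0.  0. -1.] Fboard [-0.42 -0.39] -0.3 w -0.00017464798872854231
```

View pics/w13z.png

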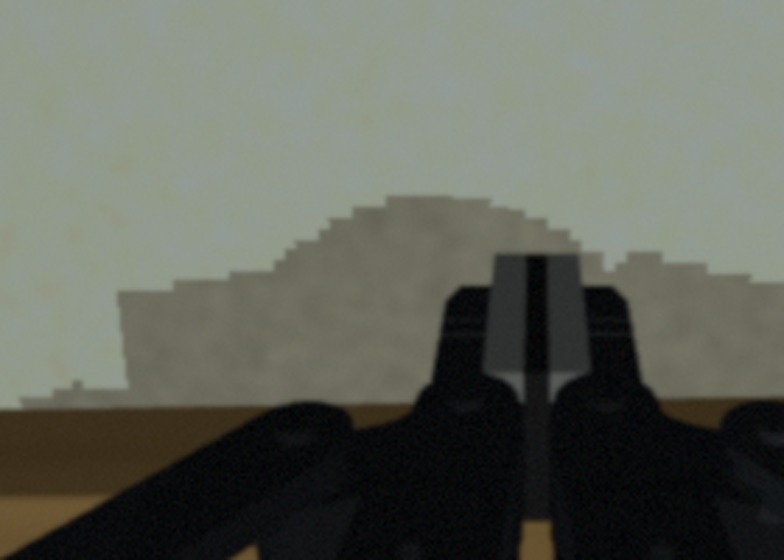

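Call:
{"op": "send_rows", "data": {
  "moves": [0, 0, 1, 0, 0, 0, 2, 0, 0, 0, 3, 0]
}}

```text
clock: 20.15
tcp_pos: [0.5959, 0.1042, -0.0155]
orientation: [3.141, 0.038, 0.0]
contact_force: [-0.3, -0.3, -0.1]
grip_width: -0.0001
```

Call:
{"op": "send_rows", "data": {
  "moves": [0, 0, 1, 0, 0, 0, 2, 0, 0, 0, 3, 0]
}}

```text
clock: 20.52
tcp_pos: [0.596, 0.1042, -0.0185]
orientation: [3.141, 0.039, 0.0]
contact_force: [-0.4, -0.5, -0.5]
grip_width: -0.0001
```

Call:
{"op": "send_rows", "data": {
  "moves": [-2, 0, -3, 0, -5, 0, -3, 0, -8, 0, -3, 0, -10, 0, -3, 0, -12, 0, -3, 0, -14, 0, -3, 0, -16, 0, -3, 0, -18, 0, -3, 0]
}}

```text
clock: 21.52
tcp_pos: [0.578, 0.1038, -0.0154]
orientation: [-3.141, -0.038, -0.0]
contact_force: [0.8, -0.2, -0.2]
grip_width: -0.0004
```

```bash
python3 -c "
from g import *
rel(None)
f=grab('wrist','w14.png')
"
```

```text
t 21.52 loc [0.0116 0.0861] -0.0154 toolx yaw 1.4 tilt [ 0.  0. -1.] Fboard [ 0.78 -0.25] -0.23 w -0.0003532817170379685
```

View pics/w14.png

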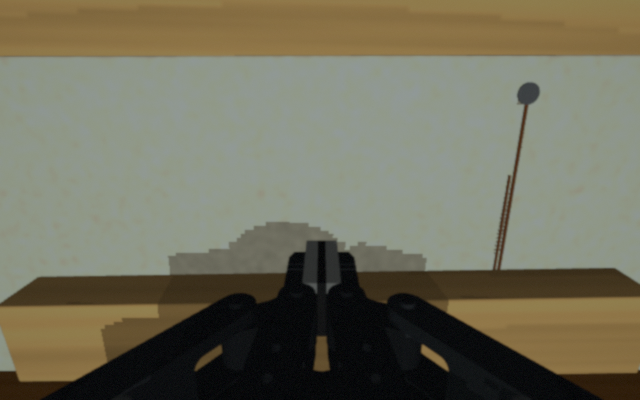

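Call:
{"op": "send_rows", "data": {
  "moves": [-1.5, 0, 0, 0, -3, 0, 0, 0, -4.5, 0, 0, 0, -6, 0, 0, 0, -7, 0, 0, 0, -8, 0, 0, 0]
}}

```text
clock: 22.32
tcp_pos: [0.57, 0.1036, -0.0154]
orientation: [-3.141, -0.038, -0.0]
contact_force: [1.2, 0.5, -0.5]
grip_width: -0.0001
```

```bash
python3 -c "
from g import *
f=dict(np.load('pics/w14.png.npz'))
L=lambda u,v,z:(Mb.T@(onz(f,(u,v),z)[:2]-tb)).round(4)
print('bot',L(40,278,.015),L(615,269,.015),L(2,305,.04),L(638,300,.04))
rel(None)
f=grab('wrist','w15.png')
"
```

```text
bot [-0.0029  0.2228] [ 0.0021 -0.0551] [-0.0004  0.2189] [ 0.0021 -0.0446]
t 22.32 loc [0.0036 0.0862] -0.0154 toolx yaw 1.4 tilt [ 0.  0. -1.] Fboard [1.2  0.48] -0.54 w -9.199823707564225e-05
```

View pics/w15.png

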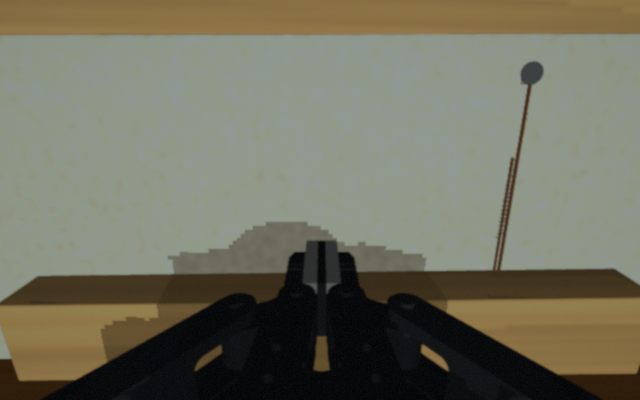

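Call:
{"op": "send_rows", "data": {
  "moves": [-1, 0, 0, 0, -2, 0, 0, 0, -3, 0, 0, 0, -4, 0, 0, 0, -5, 0, 0, 0, -6, 0, 0, 0, -7, 0, 0, 0, -8, 0, 0, 0]
}}

```text
clock: 23.38
tcp_pos: [0.5619, 0.1034, -0.0154]
orientation: [-3.141, -0.038, -0.0]
contact_force: [1.8, 0.1, 0.3]
grip_width: -0.0002
```

Call:
{"op": "send_rows", "data": {
  "moves": [-0.5, 0, 0, 0, -1, 0, 0, 0, -1.5, 0, 0, 0]
}}

```text
clock: 23.75
tcp_pos: [0.5605, 0.1033, -0.0154]
orientation: [-3.141, -0.038, -0.0]
contact_force: [1.1, 1.6, 0.0]
grip_width: -0.0004
```

```bash
python3 -c "
from g import *
rel(None)
f=grab('wrist','w16.png')
"
```

```text
t 23.75 loc [-0.0059  0.0862] -0.0154 toolx yaw 1.4 tilt [ 0.  0. -1.] Fboard [1.16 1.59] 0.01 w -0.00040627750696850486
```

View pics/w16.png

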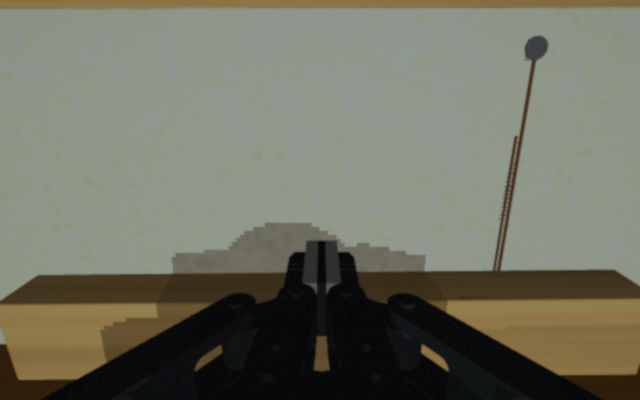

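Call:
{"op": "send_rows", "data": {
  "moves": [-0.5, 0, 0, 0, -1, 0, 0, 0, -1.5, 0, 0, 0]
}}

```text
clock: 24.18
tcp_pos: [0.559, 0.1033, -0.0154]
orientation: [3.141, 0.039, 0.0]
contact_force: [2.0, -0.8, 1.4]
grip_width: -0.0001
```

Call:
{"op": "send_rows", "data": {
  "moves": [-0.5, 0, 0, 0, -1, 0, 0, 0]
}}

```text
clock: 24.42
tcp_pos: [0.558, 0.1032, -0.0154]
orientation: [3.141, 0.038, 0.0]
contact_force: [1.0, -0.7, 0.6]
grip_width: 0.0001
```

Call:
{"op": "send_rows", "data": {
  "moves": [-0.5, 0, 0, 0, -1, 0, 0, 0]
}}

```text
clock: 24.68
tcp_pos: [0.558, 0.1032, -0.0152]
orientation: [-3.141, -0.038, -0.003]
contact_force: [3.8, -1.0, -2.0]
grip_width: -0.0
```

Call:
{"op": "send_rows", "data": {
  "moves": [-0.5, 0, 0, 0, -0.5, 0, 0, 0]
}}

```text
clock: 24.92
tcp_pos: [0.558, 0.1032, -0.015]
orientation: [-3.141, -0.038, -0.004]
contact_force: [5.6, -0.4, -0.9]
grip_width: 0.0001
```

```bash
python3 -c "
from g import *
rel(None)
f=grab('wrist','w17.png')
"
```

```text
t 24.93 loc [-0.0083  0.0861] -0.015 toolx yaw 1.39 tilt [ 0.003  0.    -1.   ] Fboard [ 5.59 -0.55] -0.86 w 5.183896618027074e-05
```

View pics/w17.png

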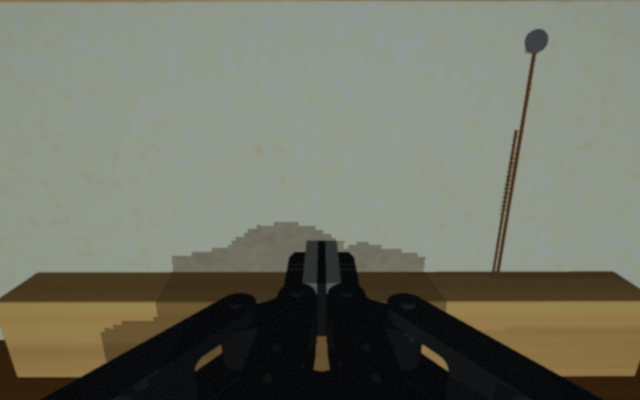

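Call:
{"op": "send_rows", "data": {
  "moves": [5, 0, 0, 0, 15, 0, 0, 0, 20, 0, -20, 0, 20, -20, -60, 0, 10, -70, -70, 0, -10, -120, -70, 0, -25, -165, -70, 0, -28, -176, -70, 0]
}}

```text
clock: 25.98
tcp_pos: [0.5219, 0.2831, 0.0546]
orientation: [-3.139, -0.048, 0.002]
contact_force: [0.7, 0.2, -0.2]
grip_width: 0.0001
```

Call:
{"op": "send_rows", "data": {
  "moves": [0, 0, 0, 0, 0, 0, 0, 0]
}}

```text
clock: 26.22
tcp_pos: [0.525, 0.2763, 0.0543]
orientation: [3.14, 0.034, -0.0]
contact_force: [0.8, -0.1, 0.2]
grip_width: 0.0001
```

```bash
python3 -c "
from g import *
rel(w(-.037,.262,-.007))
f=grab('wrist','w18.png')
"
```

```text
t 26.23 loc [-0.0371  0.2599] 0.0543 toolx yaw 1.26 tilt [-0.    -0.002 -1.   ] Fboard [ 0.79 -0.15] 0.17 w 7.902988780070199e-05
shift mm [ 0.1 -2.2 61.3] turn -0.1
```

View pics/w18.png

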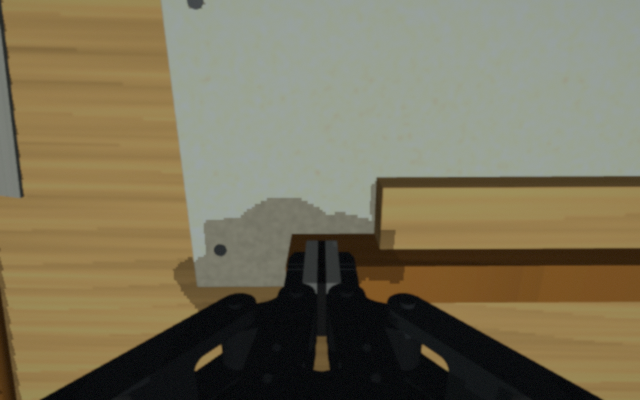

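```bash
python3 -c "
from g import *
f=dict(np.load('pics/w18.png.npz'))
L=lambda u,v,z:(Mb.T@(onz(f,(u,v),z)[:2]-tb)).round(4)
print('-x',L(381,248,.04),L(630,249,.04),'+x',L(381,187,.04),L(636,187,.04),'fence top',L(500,265,.06),L(292,235,.015),'tail bot',L(377,180,.015))
"
```

```text
-x [-0.0581  0.2234] [-0.0593  0.0706] +x [-0.0191  0.2253] [-0.0195  0.0776] fence top [-0.0587  0.1602] [-0.0607  0.2799] tail bot [-0.0219  0.2237]
```

Call:
{"op": "send_rows", "data": {
  "moves": [0, 0, 15, 0, 0, 0, 32, 0, 0, 0, 48, 0, 0, 0, 56, 0, 0, 0, 61, 0, 0, 0, 61, 0]
}}

```text
clock: 27.02
tcp_pos: [0.5241, 0.2786, -0.0066]
orientation: [3.141, 0.039, -0.0]
contact_force: [0.4, -0.5, -0.2]
grip_width: 0.0002
```

```bash
python3 -c "
from g import *
rel(None)
f=grab('wrist','w19.png')
"
```

```text
t 27.02 loc [-0.0379  0.2622] -0.0066 toolx yaw 1.41 tilt [-0. -0. -1.] Fboard [ 0.43 -0.46] -0.22 w 0.0001949053020263997
```

View pics/w19.png

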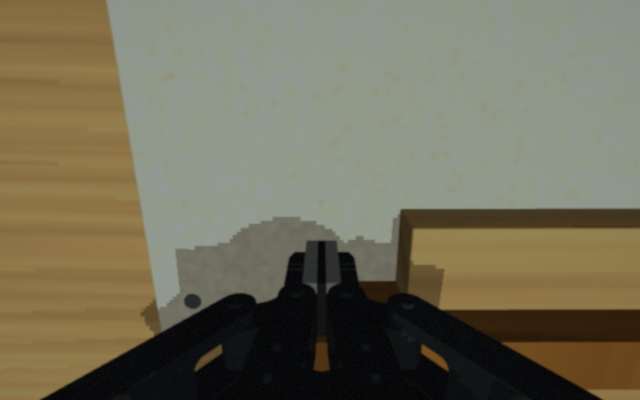

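Call:
{"op": "send_rows", "data": {
  "moves": [0, 4, 0, 0, 0, 8, 0, 0, 0, 12, 0, 0, 0, 16, 0, 0, 0, 20, 0, 0, 0, 23, 0, 0, 0, 25, 0, 0, 0, 27, 0, 0]
}}

```text
clock: 28.08
tcp_pos: [0.5248, 0.2517, -0.0064]
orientation: [-3.141, -0.039, -0.0]
contact_force: [0.3, 1.3, 0.5]
grip_width: 0.0004
```

Call:
{"op": "send_rows", "data": {
  "moves": [0, 2, 0, 0, 0, 4, 0, 0, 0, 6, 0, 0, 0, 8, 0, 0, 0, 10, 0, 0, 0, 12, 0, 0]
}}

```text
clock: 28.82
tcp_pos: [0.5251, 0.2394, -0.0064]
orientation: [3.141, 0.039, 0.0]
contact_force: [-0.5, 0.5, -0.3]
grip_width: 0.0001
```

```bash
python3 -c "
from g import *
rel(None)
f=grab('wrist','w20.png')
"
```

```text
t 28.82 loc [-0.0378  0.223 ] -0.0064 toolx yaw 1.41 tilt [ 0. -0. -1.] Fboard [-0.51  0.54] -0.27 w 9.966441182783225e-05
```

View pics/w20.png

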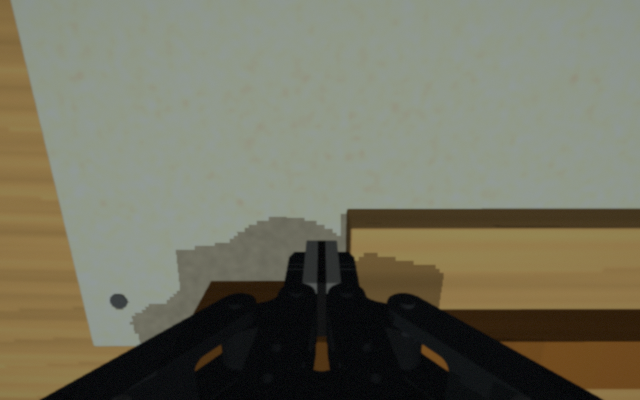

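Call:
{"op": "send_rows", "data": {
  "moves": [0, 2, 0, 0, 0, 4, 0, 0, 0, 6, 0, 0, 0, 8, 0, 0]
}}

```text
clock: 29.38
tcp_pos: [0.5253, 0.2314, -0.0064]
orientation: [3.141, 0.038, 0.0]
contact_force: [0.0, 0.6, -0.3]
grip_width: 0.0
```

```bash
python3 -c "
from g import *
f=dict(np.load('pics/w20.png.npz'))
L=lambda u,v,z:(Mb.T@(onz(f,(u,v),z)[:2]-tb)).round(4)
print(L(350,228,.04),L(347,210,.015))
rel(None)
f=grab('wrist','w21.png')
"
```

```text
[-0.019   0.2112] [-0.0205  0.2106]
t 29.38 loc [-0.0379  0.215 ] -0.0064 toolx yaw 1.4 tilt [ 0. -0. -1.] Fboard [0.02 0.61] -0.32 w 1.3678448581833547e-05
```

View pics/w21.png

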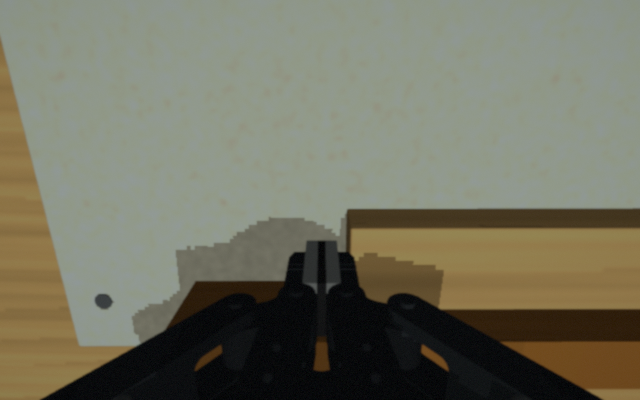

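Call:
{"op": "send_rows", "data": {
  "moves": [0, 3, 0, 0, 0, 6, 0, 0, 0, 9, 0, 0, 0, 12, 0, 0, 0, 15, 0, 0, 0, 18, 0, 0, 0, 21, 0, 0, 0, 24, 0, 0]
}}

```text
clock: 30.42
tcp_pos: [0.5259, 0.2073, -0.0064]
orientation: [3.141, 0.039, 0.0]
contact_force: [0.2, 0.2, 0.0]
grip_width: 0.0003
```

Call:
{"op": "send_rows", "data": {
  "moves": [0, 3, 0, 0, 0, 6, 0, 0, 0, 9, 0, 0, 0, 12, 0, 0, 0, 15, 0, 0, 0, 18, 0, 0, 0, 21, 0, 0, 0, 24, 0, 0]
}}

```text
clock: 31.42
tcp_pos: [0.5265, 0.1833, -0.0064]
orientation: [-3.141, -0.038, -0.0]
contact_force: [-0.6, 1.4, -0.4]
grip_width: -0.0001
```

```bash
python3 -c "
from g import *
rel(None)
f=grab('wrist','w22.png')
"
```

```text
t 31.43 loc [-0.0378  0.167 ] -0.0064 toolx yaw 1.4 tilt [ 0.  0. -1.] Fboard [-0.52  1.4 ] -0.39 w -0.00013039451189248468
```

View pics/w22.png

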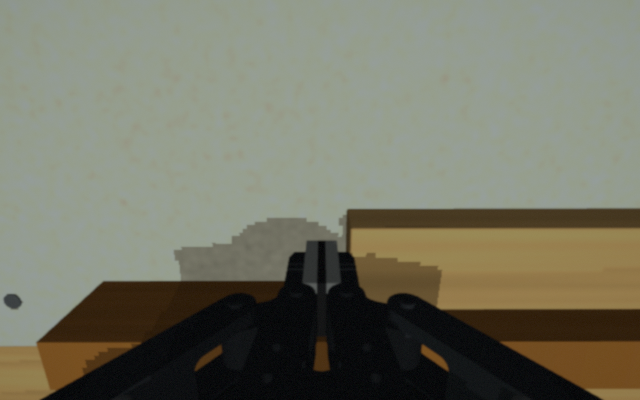

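Call:
{"op": "send_rows", "data": {
  "moves": [0, 3, 0, 0, 0, 6, 0, 0, 0, 9, 0, 0, 0, 12, 0, 0, 0, 15, 0, 0, 0, 18, 0, 0, 0, 21, 0, 0, 0, 23, 0, 0]
}}

```text
clock: 32.48
tcp_pos: [0.5271, 0.1603, -0.0064]
orientation: [3.141, 0.038, 0.0]
contact_force: [1.0, 1.2, 0.0]
grip_width: 0.0002
```

Call:
{"op": "send_rows", "data": {
  "moves": [0, 1.5, 0, 0, 0, 3, 0, 0, 0, 4, 0, 0, 0, 5, 0, 0, 0, 6, 0, 0, 0, 7, 0, 0]
}}

```text
clock: 33.22
tcp_pos: [0.5272, 0.1535, -0.0064]
orientation: [-3.141, -0.038, -0.0]
contact_force: [0.4, 0.9, 1.3]
grip_width: 0.0
```

Call:
{"op": "send_rows", "data": {
  "moves": [0, 0.7, 0, 0, 0, 1.4, 0, 0, 0, 2, 0, 0]
}}

```text
clock: 33.6
tcp_pos: [0.5273, 0.1515, -0.0064]
orientation: [-3.141, -0.038, -0.0]
contact_force: [0.9, 0.3, 0.3]
grip_width: 0.0001
```

```bash
python3 -c "
from g import *
rel(None)
f=grab('top','t23.png')
i=cv2.imread('pics/t23.png')[190:260,250:430];cv2.imwrite('pics/t23z.png',cv2.resize(i,None,fx=4.4,fy=4.4,interpolation=2))
f=grab('scene','s23.png')
i=cv2.imread('pics/s23.png')[135:215,215:375];cv2.imwrite('pics/s23z.png',cv2.resize(i,None,fx=5,fy=5,interpolation=2))
"
```

```text
t 33.6 loc [-0.0378  0.1351] -0.0064 toolx yaw 1.4 tilt [ 0.  0. -1.] Fboard [0.92 0.3 ] 0.34 w 0.00011425843185407411
```

View pics/s23z.png

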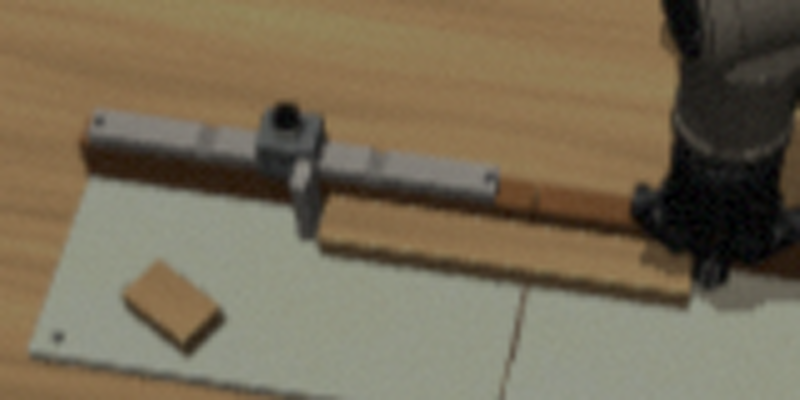

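View pics/t23z.png

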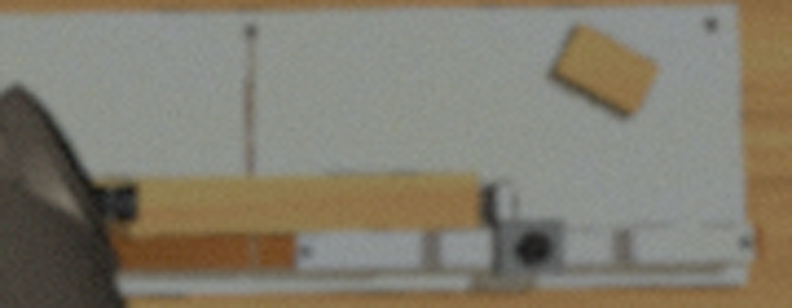

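Call:
{"op": "send_rows", "data": {
  "moves": [0, 0.6, 0, 0, 0, 1.2, 0, 0, 0, 1.8, 0, 0, 0, 2.4, 0, 0]
}}

```text
clock: 34.2
tcp_pos: [0.5273, 0.1491, -0.0064]
orientation: [3.141, 0.038, 0.0]
contact_force: [0.2, 1.3, -0.3]
grip_width: -0.0
```

Call:
{"op": "send_rows", "data": {
  "moves": [0, 0.5, 0, 0, 0, 1, 0, 0, 0, 1.5, 0, 0]
}}

```text
clock: 34.58
tcp_pos: [0.5274, 0.1476, -0.0064]
orientation: [-3.141, -0.038, -0.0]
contact_force: [0.3, 0.9, 0.2]
grip_width: 0.0005
```

Call:
{"op": "send_rows", "data": {
  "moves": [0, 0.5, 0, 0, 0, 1, 0, 0]
}}

```text
clock: 34.83
tcp_pos: [0.5274, 0.1466, -0.0064]
orientation: [-3.141, -0.038, -0.0]
contact_force: [0.2, 1.0, 0.3]
grip_width: 0.0001
```

Call:
{"op": "send_rows", "data": {
  "moves": [0, 0.4, 0, 0, 0, 0.8, 0, 0]
}}

```text
clock: 35.08
tcp_pos: [0.5274, 0.1458, -0.0064]
orientation: [3.141, 0.038, 0.0]
contact_force: [0.2, 1.0, 0.1]
grip_width: 0.0002
```

Call:
{"op": "send_rows", "data": {
  "moves": [0, 0.4, 0, 0, 0, 0.8, 0, 0]
}}

```text
clock: 35.33
tcp_pos: [0.5275, 0.1456, -0.0063]
orientation: [-3.141, -0.039, -0.0]
contact_force: [0.8, 3.3, -1.1]
grip_width: 0.0002
```

Call:
{"op": "send_rows", "data": {
  "moves": [0, 0.4, 0, 0, 0, 0.4, 0, 0]
}}

```text
clock: 35.58
tcp_pos: [0.5274, 0.1455, -0.0063]
orientation: [-3.14, -0.039, -0.0]
contact_force: [-0.5, 4.7, -0.4]
grip_width: 0.0
```

Call:
{"op": "send_rows", "data": {
  "moves": [0, -1, 0, 0, 0, -5, 0, 0, 0, -15, 0, 0, 0, -25, 0, 0, 0, -25, -30, 0, 20, -5, -80, 0, 50, 40, -110, 0, 70, 70, -110, 0]
}}

```text
clock: 36.58
tcp_pos: [0.6025, 0.075, 0.1069]
orientation: [-3.141, -0.037, -0.009]
contact_force: [0.1, -0.1, -1.0]
grip_width: 0.0002
```

Call:
{"op": "send_rows", "data": {
  "moves": [-15, 50, 0, 0, -20, 100, 0, 0, -20, 150, 0, 0, -20, 190, 0, 0, -20, 190, 0, 0]
}}

```text
clock: 37.2
tcp_pos: [0.5833, -0.1184, 0.1035]
orientation: [3.139, 0.029, -0.001]
contact_force: [0.5, 0.4, -0.2]
grip_width: -0.0004
```

```bash
python3 -c "
from g import *
rel(None)
f=grab('wrist','w24.png')
f=grab('scene','s24.png')
i=cv2.imread('pics/s24.png')[135:235,215:425];cv2.imwrite('pics/s24z.png',cv2.resize(i,(798,380),interpolation=2))
"
```

```text
t 37.2 loc [ 0.0115 -0.1361] 0.1035 toolx yaw 1.05 tilt [-0.001 -0.002 -1.   ] Fboard [0.47 0.37] -0.15 w -0.0004238415595191288
```

View pics/w24.png

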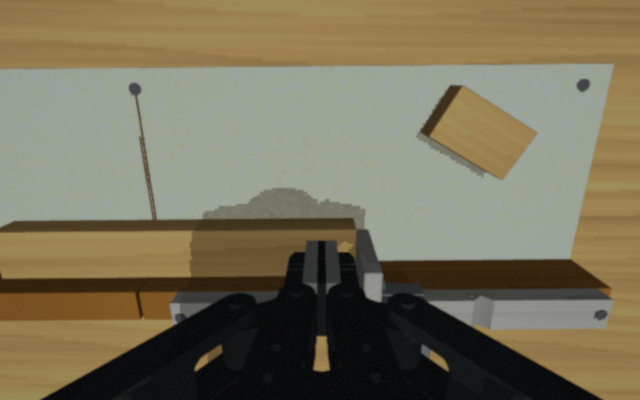

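View pics/s24z.png

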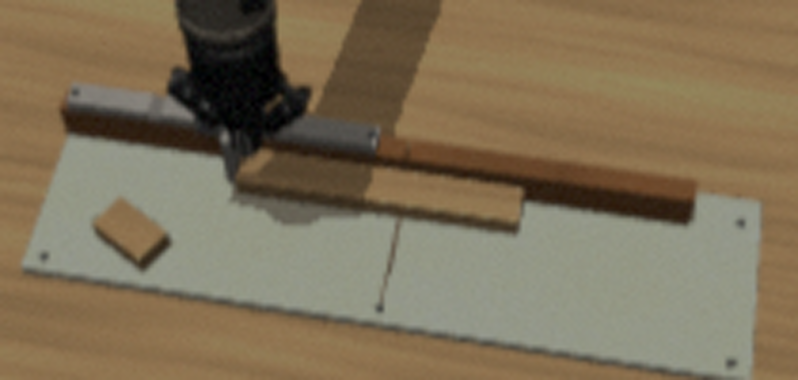

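Call:
{"op": "send_rows", "data": {
  "moves": [0, 0, -30, 0, -30, 10, -50, 0, -70, 15, -50, 0, -100, 20, -50, 0, -105, 20, -50, 0, -105, 20, -50, 0]
}}

```text
clock: 38.05
tcp_pos: [0.4802, -0.1353, 0.1539]
orientation: [-3.141, -0.042, -0.002]
contact_force: [-0.4, 0.4, 0.4]
grip_width: -0.0001
```

```bash
python3 -c "
from g import *
rel(None)
f=grab('wrist','w25.png')
i=cv2.imread('pics/w25.png')[100:260,200:420];cv2.imwrite('pics/w25z.png',cv2.resize(i,None,fx=3.6,fy=3.6,interpolation=2))
"
```

```text
t 38.05 loc [-0.092  -0.1504] 0.1539 toolx yaw 1.52 tilt [ 0.001  0.    -1.   ] Fboard [-0.34  0.38] 0.37 w -0.00014523331848415727
```

View pics/w25.png

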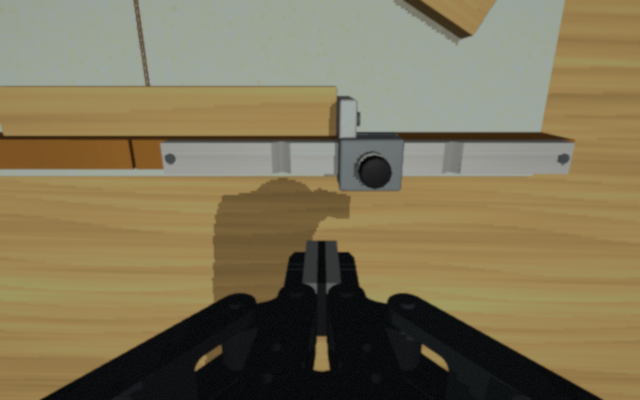

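View pics/w25z.png

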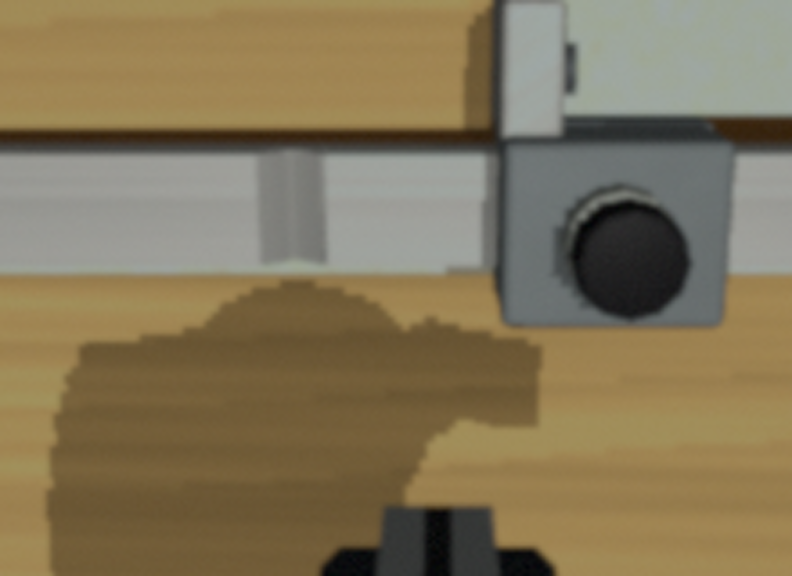

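```bash
python3 -c "
from g import *
f=dict(np.load('pics/w25.png.npz'))
l=lambda u,v,z:(Mb.T@(onz(f,(u,v),z)[:2]-tb)).round(4)
L=lambda u,v,z:l(200+(u+.5)/3.6-.5,100+(v+.5)/3.6-.5,z)
print('saddle',L(503,145,.099),L(732,145,.099),'knob',L(632,258,.121),'notch',L(291,152,.069),l(453,142,.069),'batten end',L(497,60,.04),'arm face',L(501,5,.099))
print('+x edge',l(10,86,.04),l(335,87,.04),'-x',l(3,136,.04))
f=dict(np.load('pics/w24.png.npz'))
print('w24 +x edge',l(3,232,.04),l(350,229,.04),'bot',l(18,224,.015),l(352,219,.015),'-x',l(2,279,.04),l(280,277,.04))
"
```

```text
saddle [-0.0531 -0.1624] [-0.053  -0.2051] knob [-0.0692 -0.184 ] notch [-0.0596 -0.1193] [-0.0594 -0.2501] batten end [-0.0432 -0.1637] arm face [-0.0278 -0.1616]
+x edge [-0.0198  0.0998] [-0.0201 -0.1612] -x [-0.06    0.1163]
w24 +x edge [-0.0192  0.1041] [-0.0186 -0.1577] bot [-0.0232  0.1144] [-0.0207 -0.1613] -x [-0.0595  0.1162] [-0.0594 -0.1032]
```

Call:
{"op": "send_rows", "data": {
  "moves": [-10, 0, -25, 0, -15, 0, -45, 0, -15, 0, -50, 0, -15, 0, -50, 0]
}}

```text
clock: 38.6
tcp_pos: [0.4651, -0.1366, 0.2034]
orientation: [-3.141, -0.04, -0.001]
contact_force: [-0.7, -0.4, 0.1]
grip_width: -0.0001
```

```bash
python3 -c "
from g import *
rel(None)
grab('top','t26.png'); r.hand_in()
"
```

```text
t 38.6 loc [-0.1071 -0.1513] 0.2034 toolx yaw 1.45 tilt [ 0.001  0.    -1.   ] Fboard [-0.71 -0.37] 0.1 w -6.79407954193452e-05
the job is handed in; nothing more can be done
```

View pics/t26.png

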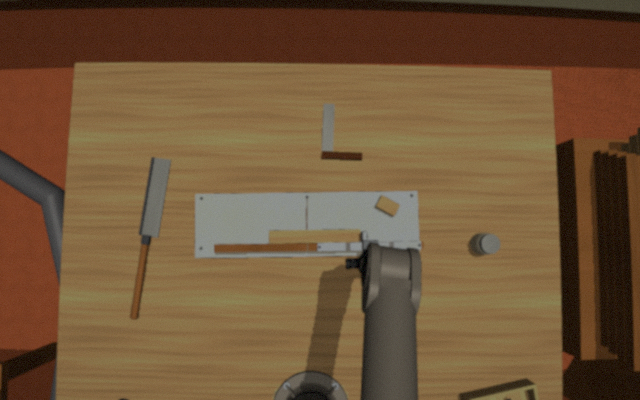

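The stop is in the middle notch and the batten lies along the fence with its end against the stop arm. I handed the job in at about 38.6 s with the arm drawn back clear.

- **Stop:** I pushed it until the force fell to zero and it jumped ahead into the notch. After the batten was butted, its centre measured about own y -184 mm, against -185 mm for the notch.
- **Batten:** I pressed it flat to the fence with about 5 to 6 N, then pushed it along until it met the arm at about 4.7 N. The last pictures show it parallel to the fence with no visible gap at the arm or along the fence.
- **Other things on the bench:** The offcut, saw, square and jar look unmoved in the final top view.

**Disagreements:**
- **Finger height:** The real fingertips sat about 40 mm higher than the reported TCP. My first pass at the stop and my first at the batten went over the top without touching, and I corrected the height from the pictures and forces.
- **Position readings:** The top and scene cameras differed by 4 to 8 mm across the fence, so I relied mostly on the wrist camera. My first readings of the stop's start position spread by about 4 mm.
- **Plunger:** Its drop was not read directly. I judged it seated from the jump, the force falling to zero and the measured position.

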